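Set a printer feed roller against the V-block stop under the magnifier

ROBOT

A 7-joint arm with a two-finger parallel gripper is mounted at the origin on the work surface. World frame = base frame: x ahead of the robot, y to its left, z up, the work surface at z = 0. Lengths are in mm, angles in rad, forces in N, time in s.
With the tool pointing down it reaches from about 400 to 850 mm from the base axis. Payload 10.4 kg.
Tool frame: the origin (TCP) lies at the very end of the fingers, on their centre line; the grasp point (between the pads) lies 19 mm behind it; x points along the fingers, y is the direction in which the jaws open and shut, and the axes are right-handed (so a half turn about x gives the same grasp; the last joint's range is limited). The gripper opens to 85 mm and grips with 20 to 120 N. Pads are 22 mm wide; open, the fingers measure 114 mm over their backs; the gripper's body (76 mm by 85 mm) begins 54 mm behind the grasp point. The pads swing forward as they close: fully open they stand 13 mm farther back than shut.
Start: joints at [1.302, 0.332, -0.065, 1.46, 0.022, 1.35, -0.088], TCP at [152.105, -606.234, 192.238] pointing down, gripper open.
Joint ranges: [-2.6, 2.6], [-0.5, 2.12], [-1.47, 1.34], [0.16, 2.42], [-1.27, 4.41], [0.06, 2.06], [-2.6, 2.6]. Speed limits (rad/s): [2.22, 2.22, 2.79, 2.79, 3.14, 3.14, 3.14].

INTERFACE

Orientations are given as a unit quaternion [w, x, y, z].
In Python, from station import manip, cams, job_done gives the robot as it stands. The module is installed in compiled form; this text tells all that it offers.
- The arm moves only by the tool arm_command, never from a script. Its argument "moves" is a list of rows, each a list of 5 numbers: the opening, from 0 (shut) to 1 (fully open), then the shift along the tool's x, y, z in mm, then the turn about the tool's x in rad. A call has 1 to 5 rows; each row is the pose to reach, as a shift and turn from the pose commanded when the call began, along the tool's axes at that moment; what a row does not reach only later rows make up. A row lasts 1/8 s, in which the tool goes at most 62.5 mm and 10.7 degrees, less where a joint would pass 70% of its speed; a pose out of reach is approached as far as the arm can. A call with a gripper value outside its range is refused whole. The fingers move at their own pace and stop on an object; "squeeze" is the grip in N (left out, the last holds). Time passes only in rows, so rows that repeat a pose let the fingers close. It gives the time, the measured TCP pose, the force and the opening at its end, in the units of the state.
- manip.get_state(): the state, without advancing time (a new reading comes with each control period).
- cams.read_camera(name): name is "scene" or "top" or "wrist"; returns the picture (480x640x3 uint8, blue, green, red); there is no depth.
- cams.get_calibration(name): a dict with "mtx" (3x3 intrinsics, pixels), "R" (3x3) and "t" (3): a world point X has camera coordinates R X + t. Camera axes: x right, y down, z forward; pixel columns grow to the right and rows downward; lengths in mm; the calibration is good to about 2 mm. A picture is of the moment at which its call begins: read the wrist's pose just before it. get_calibration takes no time and is no camera call; for the wrist camera it gives the pose at the moment of the call.
- job_done(): hands the job in, once; it reports no verdict.
The state is a dict: "clock": time; "q": joint angles; "qd": joint speeds; "joint_torque": joint torques, N m; "position": TCP position; "tcp_rot": TCP orientation; "ft_force": force on the tool from outside, world axes, zero at the start; "ft_torque": the same for the moment, N m; "grip_width": opening from 0.0 (shut) to 1.0 (fully open).
Only numpy, scipy, OpenCV 4.12 (cv2) and the standard library are available. Lean on these libraries where they do the work, as an engineer would, in place of code of your own. Each camera call takes 0.05 s, during which the arm holds its last target. There are 200 camera calls.

TASK

Set the geared feed roller up for a wear check: take it from the tray and lay it gently in the V-block's groove with its bare steel journal pointing at the end stop but still about 4 cm short of it. Then swing the magnifier round until its lens is centred over the face of the stop, and let go of it. Finally push the roller gently along the groove until its journal rests against the stop - the hood hangs low there, so come in at a slant without knocking it - and leave everything else on the bench where it is.

Things in the scene. Friction and masses are not known exactly. Their poses are not given: they have to be found in the camera images.
- roller: Geared printer feed roller, 0.2 to 0.33 kg, 100 mm long: black rubber 30 mm dia, 75 mm long; bare steel journal (9 mm dia, 15 mm long) on one end, white gear (25 mm dia core, 28 over teeth, 10 mm wide) on the other. Origin on the axis, mid-rubber; x towards the journal; y, z turn as it rolls. Starts level in a tray cradle, axis 20 mm above the table, journal roughly to the robot's left.
- journal_end (a point): Centre of the end face of the roller's steel journal, 52.5 mm from the roller's origin along its x.
- gear_face (a point): Centre of the outer face of the roller's gear, 47.5 mm behind the roller's origin; x as for the roller.
- small_roller: Bystander in the tray's other cradle: a smaller black roller, 22 mm in diameter, 50 mm long, with a thin steel shaft through it and no gear. Leave it alone. Origin at its middle, on the axis, x along the axis.
- tray: Low grey plastic parts tray, 150 x 140 mm, walls 12 mm high, fixed. Origin under its middle. Two cradles along its x, at y = +34 and -34 mm: each is a pair of ribs 4 mm high, 60 mm long, on a floor 3 mm thick.
- vblock: Steel V-block bolted down, 185 mm long, 56 wide, top at 50 mm; 90 degree groove 26 mm wide, 13 deep, along its whole length. Origin on the table under the stop's face; x along the groove towards the stop (block from x = -185 to 0 mm). In the groove the roller's axis is at y = 0, z = 58 mm; a push of some 2 to 6 N slides it. x is roughly to the robot's left.
- end_stop: Dark steel plate across the end of the V-block, 56 mm wide, 8 mm thick, 70 mm high; its face towards the groove is at the V-block's x = 0. Origin as the V-block's.
- stop_face (a point): Point on the face of the stop where the journal's middle meets it, 58 mm above the table; axes as the V-block's.
- column (a point): On the axis of the magnifier's upright column (a fixed stand with a round foot 124 mm in diameter), about which the boom turns; 158 mm above the table. The column's top ends at 188 mm.
- boom (a joint): Swing of the magnifier's boom about the column, rad, positive clockwise seen from above, range -0.5 to 2.3. Friction  turns with 0.35 N m, stays where left. Starts at 1.05 to 1.55, swung aside beyond the stop; the lens comes over the stop somewhere between -0.2 and 0.2, differing from start to start.
- lens (a point): Centre of the magnifier lens, on the hood's underside, 225 mm from the column's axis and 128 mm above the table. The hood is a white disc-shaped ring 226 mm in diameter, from 128 to 152 mm above the table, with a clear lens 130 mm in diameter in the middle. Set over the stop, its rim overhangs the whole seated roller.
- grip (a point): Middle of the gripping part of the upright black round knob on the hood, 17 mm dia, standing from 152 to 188 mm above the table, 138 mm from the column's axis on the line from column to lens; this point is 174 mm above the table.
- screwdriver: Bystander: screwdriver with a blue handle, 150 mm long, lying on the mat beyond the V-block.
- screw_tub: Bystander: small round screw jar, 44 mm in diameter, 42 mm high, beyond the V-block.
- paper_cup: Bystander: white paper cup, 72 mm in diameter, 95 mm high.
- case_fan: Bystander: black square computer fan, 80 x 80 x 25 mm.
Things that resemble listed ones, but are neither listed nor needed, are in the scene too. What is shaped like the roller but orange or yellow is not meant.

How it is judged:
By the outcome, as a careful person would: the job done as asked, in the order asked, and still so for the second after the job is handed in, with the robot touching nothing.
It also fails if it takes over 66 s, if anything falls off the work surface, if the arm or the gripper's body presses on something with over 40 N, if the wrist force passes 120 N, or if a joint passes its speed limit or range.

## Working session

There is one attempt and no reset: what is moved stays moved. The work goes in short steps, Python scripts to look and compute and a tool call to move; the robot and the scene stay as the last step left them, time stands still between calls to the robot, and variables do not carry over. Pictures are saved under pics/ and viewed, about 8 in all and at most 12, crops included, and the job is handed in when it is done.

Besides the shell and the picture viewer there is one more tool, called in YAML: its name, and indented under it one key for each argument. arm_command: Moves the arm, as the interface text tells. Its arguments: {"type":"object","properties":{"moves":{"type":"array"},"squeeze":{"type":"number"}},"required":["moves"]}

```bash
mkdir -p pics; ls
python3 - <<'E'
from station import manip,cams
import cv2
print(manip.get_state())
for n in("scene","top"):
    cv2.imwrite(f"pics/{n}0.png",cams.read_camera(n)); c=cams.get_calibration(n); print(n,c)
E
```

```text
pics
{'clock': 0.0, 'q': array([ 1.30237982,  0.33285366, -0.06467872,  1.46092893,  0.02161548,
        1.3498495 , -0.08848855]), 'qd': array([-1.62425067e-03,  6.12474624e-05,  2.92633493e-04,  1.54410206e-03,
       -1.10069998e-03,  4.27393673e-04, -9.81567651e-05]), 'joint_torque': array([ 6.77955286e-04, -6.25452018e+01,  4.92730422e-02, -3.91611457e+01,
        1.61933637e-02,  9.72866110e-03, -2.87558112e-05]), 'position': array([ 151.9703794 , -605.82583382,  191.43318411]), 'tcp_rot': array([-0.086229  , -0.70168471, -0.08716303,  0.70185877]), 'ft_force': array([-0.14032456,  0.36586739, -0.24930802]), 'ft_torque': array([-0.01747322,  0.04718653, -0.03082546]), 'grip_width': 1.0013026858498582}
scene {'mtx': array([[510.84043759,   0.        , 322.37099838],
       [  0.        , 510.84043759, 243.54355439],
       [  0.        ,   0.        ,   1.        ]]), 'R': array([[ 0.89388956,  0.44828472, -0.00150271],
       [ 0.31019704, -0.62095275, -0.71985796],
       [-0.32363444,  0.64300738, -0.69411978]]), 't': array([-511.84000438, -118.89011586, 1458.69936576])}
top {'mtx': array([[514.76998774,   0.        , 320.43954894],
       [  0.        , 514.76998774, 243.72721768],
       [  0.        ,   0.        ,   1.        ]]), 'R': array([[ 0.00291736, -0.99995184, -0.00937018],
       [-0.99179831, -0.00169599, -0.12780152],
       [ 0.12777947,  0.00966617, -0.9917555 ]]), 't': array([ -26.31717241,  597.57822412, 1434.74966473])}
```

View pics/scene0.png

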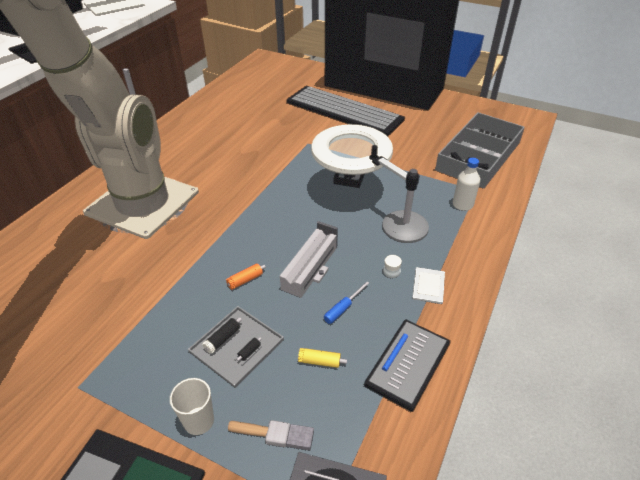

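View pics/top0.png

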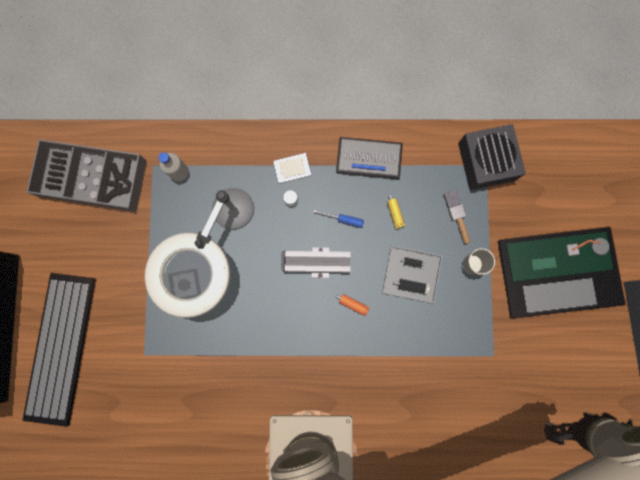

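The scene shows the tray with black roller at about (222,335) and the V-block at (310,258). In the top view the roller is at (410,287), the V-block at 285–350 × 250–275, the hood at (187,275), the column top at (222,197) and the knob at (202,240).

```bash
cat > h.py <<'E'
from station import manip,cams
import numpy as np, cv2
from scipy.spatial.transform import Rotation as Ro
def ray(n,u,v,z,c=None):
    c=c or cams.get_calibration(n); d=c['R'].T@np.linalg.solve(c['mtx'],[u,v,1.]); o=-c['R'].T@c['t']
    return o+d*(z-o[2])/d[2]
def proj(n,X,c=None):
    c=c or cams.get_calibration(n); p=c['mtx']@(c['R']@np.asarray(X,float)+c['t']); return p[:2]/p[2]
def pose():
    s=manip.get_state(); w,x,y,z=s['tcp_rot']; return s['position'],Ro.from_quat([x,y,z,w]).as_matrix(),s
E
python3 - <<'E'
from h import *
a=cv2.imread('pics/top0.png'); c=a[160:320,140:450]
cv2.imwrite('pics/topc.png',cv2.resize(c,None,fx=2.5,fy=2.5,interpolation=cv2.INTER_CUBIC))
E
```

```text
(no output)
```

View pics/topc.png

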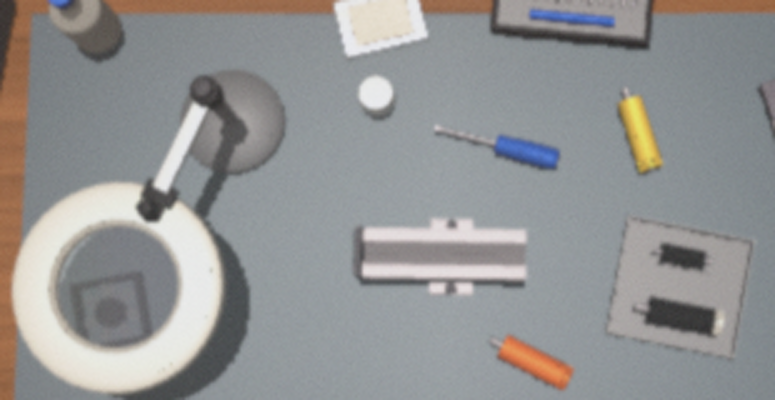

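The crop shows the column top at (205,90) and foot centre at (234,121), the hood centre at (118,287) and the knob top at (150,208). The V-block top spans (362..526, 228..280) and the roller axis runs from (634,310) to (724,321).

Run:
```python
from h import *
for n,u,v,z in [("foot",234,121,5),("coltop",205,90,188),("hood",118,287,152),("knob",150,207,188),("vTL",362,228,50),("vTR",526,230,50),("vBR",526,279,50),("vBL",362,279,50),("stopT",359,228,70),("stopB",359,280,70),("jour",634,309,20),("gear",724,321,20),("rubL",648,313,30),("rubR",713,318,30),("trTL",632,219,12),("trTR",751,239,12),("trBR",733,356,12),("trBL",608,333,12)]:
    print(n,ray("top",u/2.5+140,v/2.5+160,z).round(1))
c=cams.get_calibration("wrist");p,R,s=pose();print(p,R.round(3));print(c['mtx'].round(1));print("cam in tool",(R.T@(-c['R'].T@c['t']-p)).round(1),(R.T@c['R'].T).round(3))
```

```text
foot [706.8 232.5   5. ]
coltop [703.2 230.3 188. ]
hood [500.2 323.4 152. ]
knob [580.2 283.7 188. ]
vTL [574.6  75.9  50. ]
vTR [ 572.7 -109.9   50. ]
vBR [ 517.1 -109.7   50. ]
vBL [516.7  75.2  50. ]
stopT [572.3  77.7  70. ]
stopB [514.1  77.   70. ]
jour [ 485.2 -234.7   20. ]
gear [ 471.7 -337.3   20. ]
rubL [ 480.2 -249.2   30. ]
rubR [ 474.7 -322.9   30. ]
trTL [ 590. -235.   12.]
trTR [ 566.9 -372.4   12. ]
trBR [ 432.1 -348.2   12. ]
trBL [ 458.  -205.5   12. ]
[ 151.9663218  -605.84210521  191.50400749] [[-0.     0.243 -0.97 ]
 [ 0.001 -0.97  -0.243]
 [-1.    -0.001  0.   ]]
[[355.6   0.  315.7]
 [  0.  355.6 241. ]
 [  0.    0.    1. ]]
cam in tool [-182.3   -0.2  -78. ] [[-0.001 -0.307  0.952]
 [ 1.     0.     0.001]
 [-0.001  0.952  0.307]]
```

```bash
cat >> h.py <<'E'
def go(x,y,z,jaw):
    "total shift (tool axes, mm) and turn about tool x (rad) to reach TCP x,y,z with jaw axis at world angle jaw (deg)"
    p,R,s=pose(); d=R.T@(np.array([x,y,z])-p); j=np.degrees(np.arctan2(R[1,1],R[0,1]))
    t=-np.radians((jaw-j+180)%360-180); print("t=%.2f at"%s['clock'],p.round(1),"jaw %.1f"%j,"F",s['ft_force'].round(1),"grip %.2f"%s['grip_width'])
    print("shift",d.round(1),"turn %.3f"%t,"rows>=",round(max(np.linalg.norm(d)/62.5,abs(t)/.186),1))
E
python3 -c "
from h import *
go(478,-286,170,-7)"
```

```text
t=0.10 at [ 152.  -605.8  191.5] jaw -75.9 F [0.4 0.9 1.3] grip 1.00
shift [  21.8 -230.9 -394.1] turn -1.203 rows>= 7.3
```

arm_command:
  moves:
    - [1, 3, -29, -50, -0.15]
    - [1, 6, -58, -99, -0.3]
    - [1, 9, -87, -148, -0.45]
    - [1, 12, -116, -198, -0.6]
    - [1, 15, -145, -247, -0.75]

```text
clock: 0.72
position: [357.4, -403.9, 177.0]
tcp_rot: [-0.339, -0.62, -0.339, 0.62]
ft_force: [0.4, -0.5, -0.3]
grip_width: 1.001
```

```bash
python3 -c "
from h import *
go(478,-286,170,-7)"
```

```text
t=0.72 at [ 357.4 -403.9  177. ] jaw -32.7 F [ 0.4 -0.5 -0.3] grip 1.00
shift [   6.9   37.9 -164.4] turn -0.448 rows>= 2.7
```

arm_command:
  moves:
    - [0.7, 2, 12, -55, -0.15]
    - [0.5, 4, 25, -110, -0.3]
    - [0.5, 7, 38, -164, -0.448]
    - [0.5, 7, 38, -164, -0.448]

```text
clock: 1.23
position: [480.3, -283.7, 169.7]
tcp_rot: [0.469, 0.529, 0.47, -0.528]
ft_force: [-0.3, -1.3, -0.0]
grip_width: 0.501
```

```bash
python3 -c "
from h import *
go(478,-286,170,-7)
c=cams.get_calibration('wrist');np.savez('w1.npz',**c)
cv2.imwrite('pics/w1.png',cams.read_camera('wrist'))"
```

```text
t=1.23 at [ 480.3 -283.7  169.7] jaw -6.7 F [-0.3 -1.3 -0. ] grip 0.50
shift [-0.3 -2.1  2.6] turn 0.005 rows>= 0.1
```

View pics/w1.png

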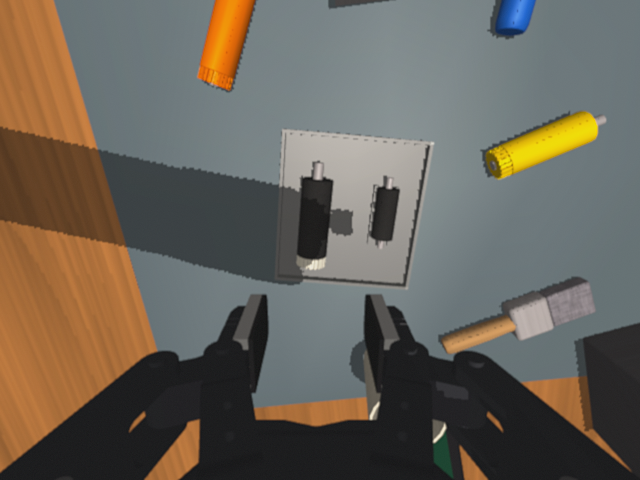

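Wrist view: journal tip (318,162), rubber from (317,178) to (312,260), and gear end (311,269). The fingers are at the bottom and their knuckles bulge to columns 130–510.

Run:
```python
from h import *
c=dict(np.load('w1.npz'))
P={n:ray('',u,v,z,c) for n,u,v,z in [("j",318,162,20),("r1",317,178,22),("r2",312,260,22),("g",311,270,20)]}
for k in P: print(k,P[k].round(1))
d=P['j']-P['g'];print(np.hypot(*d[:2]),np.degrees(np.arctan2(d[1],d[0]))-90,"mid rubber",(P['r1']+P['r2'])/2)
# knuckle: lateral from camera at tool-x depth
p,R,s=pose()
for xx in(-60,-75,-90,-105):
    print(xx,[(R.T@(ray('',u,v,p[2]-xx,c)-p)).round(0) for u,v in((130,375),(200,350),(250,330),(120,440))])
go(*((P['r1']+P['r2'])/2)[:2],60,np.degrees(np.arctan2(d[1],d[0]))-90)
```

```text
j [ 487.4 -236.6   20. ]
r1 [ 484.9 -250.7   22. ]
r2 [ 470.6 -330.5   22. ]
g [ 468.2 -341.8   20. ]
106.92490204613455 -10.364411968479743 mid rubber [ 477.73446332 -290.61405579   22.        ]
-60 [array([-60., -76.,  16.]), array([-60., -46.,   4.]), array([-60., -25.,  -5.]), array([-60., -85.,  51.])]
-75 [array([-75., -66.,   4.]), array([-75., -40.,  -6.]), array([-75., -22., -14.]), array([-75., -75.,  35.])]
-90 [array([-90., -57.,  -8.]), array([-90., -34., -17.]), array([-90., -19., -24.]), array([-90., -64.,  18.])]
-105 [array([-105.,  -48.,  -19.]), array([-105.,  -29.,  -27.]), array([-105.,  -16.,  -33.]), array([-105.,  -54.,    2.])]
t=1.27 at [ 478.5 -286.5  169.7] jaw -7.0 F [ 0.2 -2.1 -0.7] grip 0.50
shift [109.7  -0.2   4.3] turn 0.058 rows>= 1.8
```

Run:
```python
from h import *
go(477.7,-288.5,15,-9.8)
```

```text
t=1.27 at [ 478.5 -286.5  169.7] jaw -7.0 F [ 0.2 -2.1 -0.7] grip 0.50
shift [154.7  -0.4   2.2] turn 0.048 rows>= 2.5
```

arm_command:
  moves:
    - [0.5, 50, 0, 2, 0.05]
    - [0.5, 100, 0, 2, 0.05]
    - [0.5, 130, 0, 2, 0.05]
    - [0.5, 145, 0, 2, 0.05]
    - [0.5, 155, 0, 2, 0.05]

```text
clock: 1.9
position: [477.0, -291.4, 15.1]
tcp_rot: [-0.454, -0.542, -0.453, 0.543]
ft_force: [0.2, 0.4, -0.3]
grip_width: 0.496
```

arm_command:
  moves:
    - [0.3, 0, 0, 0, 0]
    - [0.2, 0, 0, 0, 0]
    - [0.2, 0, 0, 0, 0]
    - [0.2, 0, 0, 0, 0]
  squeeze: 30

```text
clock: 2.4
position: [477.5, -290.7, 15.7]
tcp_rot: [0.454, 0.542, 0.454, -0.542]
ft_force: [0.3, 0.9, 0.4]
grip_width: 0.198
```

Run:
```python
from h import *
go(477.7,-288.5,80,-9.8)
```

```text
t=2.40 at [ 477.5 -290.7   15.7] jaw -10.1 F [0.3 0.9 0.4] grip 0.20
shift [-64.3  -0.1  -2.1] turn -0.006 rows>= 1.0
```

Run:
```python
from h import *
a=cams.read_camera('wrist');b=cams.read_camera('scene')
w=cv2.resize(a[140:440,140:500],None,fx=1.33,fy=1.33)
s=cv2.resize(b[280:400,160:300],(466,400),interpolation=cv2.INTER_CUBIC)
o=np.zeros((400,946,3),np.uint8);o[:399,:479]=w[:399,:479];o[:,480:946]=s
cv2.imwrite('pics/g1.png',cv2.resize(o,None,fx=.84,fy=.84))
```

```text
(no output)
```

View pics/g1.png

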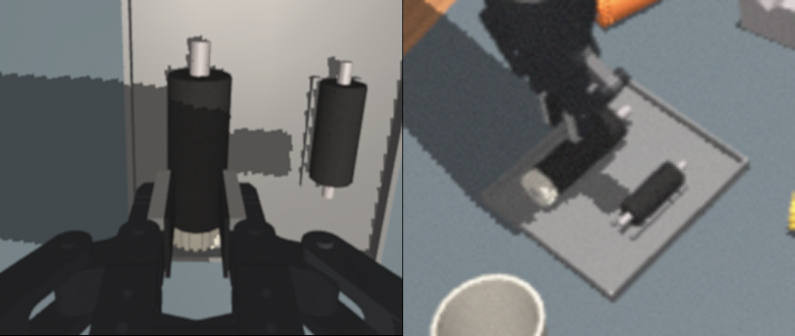

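The pads flank the rubber with about its width between them, and the roller lies centred. I'll close fully to grip.

arm_command:
  moves:
    - [0, 0, 0, 0, 0]
    - [0, 0, 0, 0, 0]
    - [0, 0, 0, 0, 0]
  squeeze: 30

```text
clock: 2.88
position: [477.2, -290.5, 15.2]
tcp_rot: [-0.454, -0.542, -0.454, 0.542]
ft_force: [-0.6, 0.2, 1.5]
grip_width: 0.001
```

Run:
```python
from h import *
p,R,s=pose(); print(p)
a=cams.read_camera('wrist');b=cams.read_camera('scene')
for X,col in((p,(0,0,255)),(p+[0,0,19],(0,255,0)),((478,-290,20),(255,255,0))):
    for im,n in((a,'wrist'),(b,'scene')):
        u=proj(n,X); print(n,u.round(0)); cv2.circle(im,tuple(int(round(k)) for k in u),1,col,-1)
w=cv2.resize(a[140:440,140:500],(480,400))
s=cv2.resize(b[280:400,160:300],(466,400),interpolation=cv2.INTER_NEAREST)
cv2.imwrite('pics/g2.png',cv2.resize(np.hstack([w,s]),None,fx=.84,fy=.84))
```

```text
[ 477.21334746 -290.4905644    15.18818377]
wrist [317. 274.]
scene [223. 335.]
wrist [317. 289.]
scene [222. 330.]
wrist [318. 277.]
scene [223. 334.]
```

View pics/g2.png

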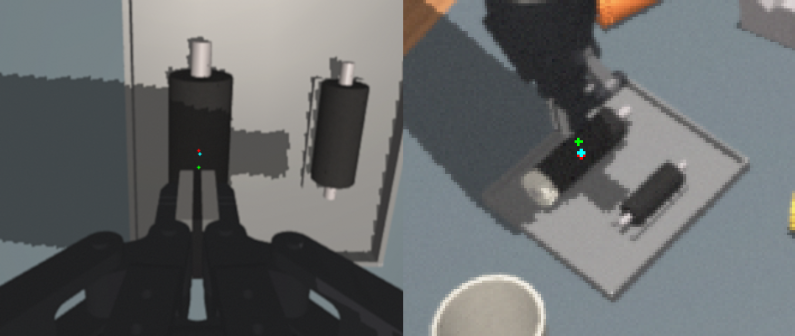

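The dots show the true fingertips lie about 18 mm behind the reported TCP, so the fingers closed just above the roller. I'll reopen and go 20 mm lower, watching the force.

arm_command:
  moves:
    - [0.5, -4, 0, 0, 0]
    - [0.5, -4, 0, 0, 0]
    - [0.5, 6, 0, 0, 0]
    - [0.5, 13, 0, 0, 0]
    - [0.5, 19, 0, 0, 0]

```text
clock: 3.6
position: [476.9, -290.3, -4.7]
tcp_rot: [-0.454, -0.542, -0.454, 0.542]
ft_force: [-0.1, 0.3, -0.6]
grip_width: 0.502
```

arm_command:
  moves:
    - [0.2, 0, 0, 0, 0]
    - [0.1, 0, 0, 0, 0]
    - [0.1, 0, 0, 0, 0]
    - [0.1, 0, 0, 0, 0]
  squeeze: 30

```text
clock: 4.1
position: [477.4, -290.6, -3.6]
tcp_rot: [0.454, 0.542, 0.454, -0.542]
ft_force: [-0.5, 0.0, 0.5]
grip_width: 0.103
```

Run:
```python
from h import *
p,R,s=pose(); print(p,s['grip_width'])
a=cams.read_camera('wrist');b=cams.read_camera('scene')
w=cv2.resize(a[140:440,140:500],(480,400))
s=cv2.resize(b[240:400,140:300],(400,400),interpolation=cv2.INTER_CUBIC)
cv2.imwrite('pics/g3.png',cv2.resize(np.hstack([w,s]),None,fx=.9,fy=.9))
t=cams.read_camera('top');cv2.imwrite('pics/top_g3.png',t)
```

```text
[ 477.35580735 -290.63334846   -3.55145525] 0.1030884659321115
```

View pics/g3.png

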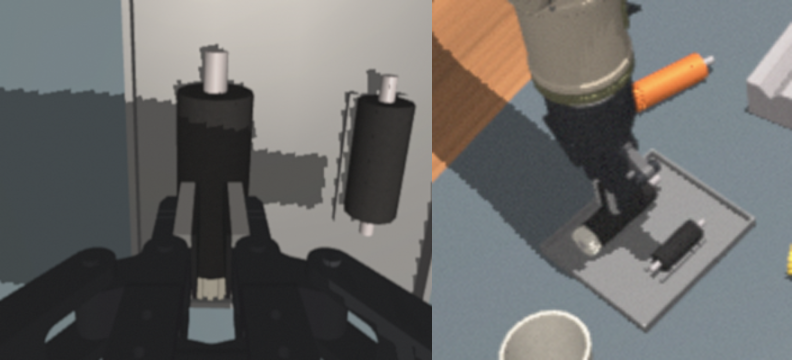

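The pads still pass above the roller: the tip silhouette row puts the real tips roughly 45 mm behind the reported TCP. So I'll descend in stages, probing by closing.

arm_command:
  moves:
    - [0.5, 0, 0, 0, 0]
    - [0.5, 0, 0, 0, 0]
    - [0.5, 5, 0, 0, 0]
    - [0.5, 10, 0, 0, 0]
    - [0.5, 14, 0, 0, 0]

```text
clock: 4.88
position: [477.1, -290.4, -18.3]
tcp_rot: [-0.454, -0.542, -0.454, 0.542]
ft_force: [-0.6, -0.5, -1.3]
grip_width: 0.5
```

arm_command:
  moves:
    - [0.3, 0, 0, 0, 0]
    - [0.1, 0, 0, 0, 0]
    - [0.1, 0, 0, 0, 0]
    - [0.1, 0, 0, 0, 0]
  squeeze: 20

```text
clock: 5.38
position: [477.4, -290.5, -17.7]
tcp_rot: [0.454, 0.542, 0.454, -0.542]
ft_force: [2.5, 0.1, -2.0]
grip_width: 0.331
```

arm_command:
  moves:
    - [0.5, 0, 0, 0, 0]
    - [0.5, 0, 0, 0, 0]
    - [0.5, 4, 0, 0, 0]
    - [0.5, 8, 0, 0, 0]
    - [0.5, 11, 0, 0, 0]

```text
clock: 6.0
position: [477.0, -290.4, -29.2]
tcp_rot: [-0.454, -0.542, -0.454, 0.542]
ft_force: [-1.2, -1.2, 0.1]
grip_width: 0.5
```

arm_command:
  moves:
    - [0.3, 0, 0, 0, 0]
    - [0.1, 0, 0, 0, 0]
    - [0.1, 0, 0, 0, 0]
    - [0.1, 0, 0, 0, 0]
  squeeze: 25

```text
clock: 6.5
position: [477.6, -290.5, -28.6]
tcp_rot: [0.454, 0.542, 0.454, -0.542]
ft_force: [3.3, -0.4, -1.1]
grip_width: 0.339
```

arm_command:
  moves:
    - [0, -15, 0, 0, 0]
    - [0, -40, 0, 0, 0]
    - [0, -65, 0, 0, 0]
    - [0, -90, 0, 0, 0]
    - [0, -90, 0, 0, 0]
  squeeze: 40

```text
clock: 7.12
position: [478.0, -291.2, 63.4]
tcp_rot: [0.455, 0.542, 0.453, -0.542]
ft_force: [-0.2, -0.0, -3.0]
grip_width: 0.333
```

Run:
```python
from h import *
go(545.3,-17,62,-0.2)
c=cams.get_calibration('wrist');np.savez('w2.npz',**c)
a=cams.read_camera('wrist');cv2.imwrite('pics/w2.png',a)
```

```text
t=7.12 at [ 478.  -291.2   63.4] jaw -10.2 F [-0.2 -0.  -3. ] grip 0.33
shift [   0.9   17.9 -281.8] turn -0.174 rows>= 4.5
```

View pics/w2.png

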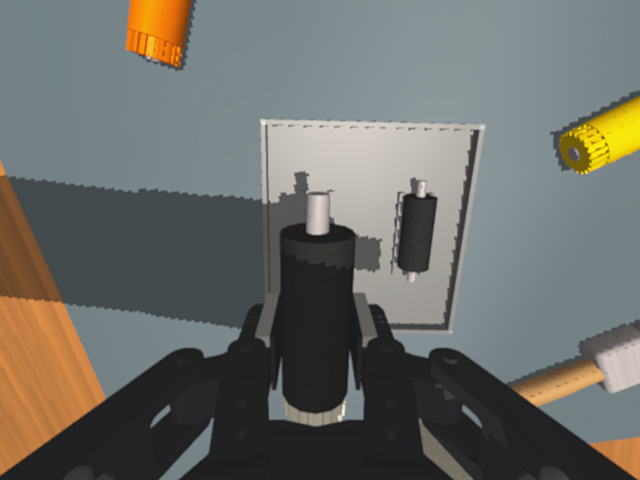

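The roller is held: journal tip at (318,195), rubber far edge (318,230), gear end (315,415). The tray cradle is empty.

Run:
```python
from h import *
c=dict(np.load('w2.npz')); p,R,s=pose(); pc=np.array([478,-291.2,63.4])
for u,v,x in((318,195,-48.6),(318,228,-48.6),(318,225,-60),(315,415,-48.6),(355,240,-48.6),(280,240,-48.6)): print((R.T@(ray('',u,v,pc[2]-x,c)-pc)).round(1))
```

```text
[-48.6   0.1 -53.7]
[-48.6   0.1 -40.7]
[-60.   -0.  -45.1]
[-48.6  -1.1  50.6]
[-48.6  14.7 -35.8]
[-48.6 -14.9 -35.8]
```

arm_command:
  moves:
    - [0, 0, 4, -55, -0.035]
    - [0, 0, 7, -110, -0.07]
    - [0, 0, 11, -170, -0.105]
    - [0, 0, 14, -228, -0.14]
    - [0, 0, 18, -281, -0.174]

```text
clock: 7.8
position: [543.5, -15.1, 60.0]
tcp_rot: [-0.499, -0.5, -0.5, 0.501]
ft_force: [0.7, 0.1, -1.7]
grip_width: 0.336
```

arm_command:
  moves:
    - [0, 0, 0, 0, 0]
    - [0, 0, 0, 0, 0]
    - [0, 0, 0, 0, 0]

```text
clock: 8.18
position: [543.8, -18.7, 60.6]
tcp_rot: [-0.499, -0.501, -0.499, 0.502]
ft_force: [0.5, 0.2, -3.2]
grip_width: 0.332
```

Run:
```python
from h import *
go(545.3,-18,9.4,-0.2)
c=cams.get_calibration('wrist');np.savez('w3.npz',**c)
a=cams.read_camera('wrist');cv2.imwrite('pics/w3.png',a)
```

```text
t=8.18 at [543.8 -18.7  60.6] jaw -0.3 F [ 0.5  0.2 -3.2] grip 0.33
shift [51.2  1.5 -0.7] turn -0.002 rows>= 0.8
```

View pics/w3.png

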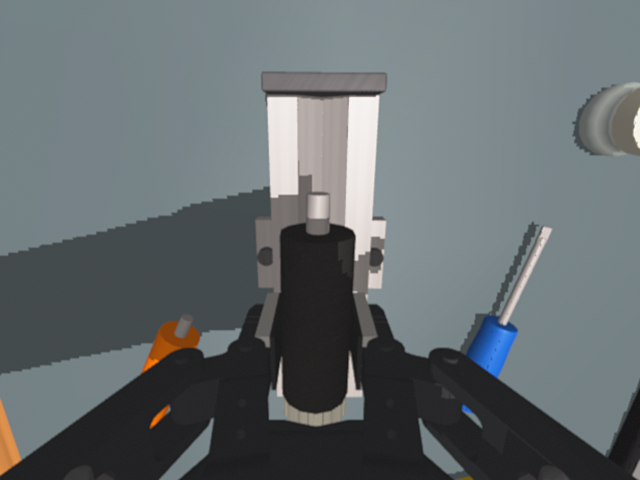

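The wrist view shows the block under the held roller: stop plate rows 72–95, columns 262–386; groove edges about (300,97) and (348,97), block edges (267,97) and (380,97). The roller is aligned with the groove.

Run:
```python
from h import *
c=dict(np.load('w3.npz'))
for n,u,v,z in(("stopTL back",263,72,70),("stopTR back",386,72,70),("face top L",265,89,70),("face top R",385,89,70),("face bot L",268,96,50),("face bot R",380,96,50),("gL",300,97,50),("gR",348,97,50),("gL2",298,170,50),("gR2",347,185,50),("blkL",270,195,50),("blkR",376,195,50),("journal",318,195,109)): print(n,ray('',u,v,z,c).round(1))
a=cv2.imread('pics/w3.png',0); print(a[60:110:2,290],a[60:110:2,370])
```

```text
stopTL back [520.2  82.8  70. ]
stopTR back [574.7  82.6  70. ]
face top L [520.8  75.9  70. ]
face top R [574.6  75.6  70. ]
face bot L [519.5  74.5  50. ]
face bot R [575.9  74.2  50. ]
gL [535.6  73.9  50. ]
gR [559.8  73.8  50. ]
gL2 [533.9  37.6  50. ]
gR2 [560.3  29.4  50. ]
blkL [518.3  24.2  50. ]
blkR [576.3  23.9  50. ]
journal [544.2  35.1 109. ]
[137 136 137 136 137 136 108 113 117 119 119 118 119 122 121  88  44  61
 138 238 236 235 234 234 234] [140 139 142 140 142 142 119 111 124 125 126 127 129 130 130 102  45  50
 138 244 241 241 240 240 240]
```

arm_command:
  moves:
    - [0, 15, 3, 0, 0]
    - [0, 30, 3, 0, 0]
    - [0, 40, 3, 0, 0]
    - [0, 46, 3, 0, 0]
    - [0, 48, 3, 0, 0]

```text
clock: 8.85
position: [547.3, -17.0, 12.8]
tcp_rot: [-0.499, -0.501, -0.499, 0.501]
ft_force: [-0.2, 0.2, -2.6]
grip_width: 0.33
```

arm_command:
  moves:
    - [0, 1, 0, 0, 0]
    - [0, 2, 0, 0, 0]
    - [0, 2, 0, 0, 0]

```text
clock: 9.22
position: [547.5, -17.1, 11.4]
tcp_rot: [0.499, 0.501, 0.499, -0.501]
ft_force: [-0.8, 0.4, -2.8]
grip_width: 0.332
```

arm_command:
  moves:
    - [0, 1, 0, 0, 0]
    - [0, 2, 0, 0, 0]
    - [0, 2, 0, 0, 0]

```text
clock: 9.6
position: [547.7, -17.2, 10.7]
tcp_rot: [-0.5, -0.501, -0.499, 0.501]
ft_force: [-7.3, 0.1, 14.3]
grip_width: 0.334
```

arm_command:
  moves:
    - [0, -1, -1, 0, 0]
    - [0, -1, -1.5, 0, 0]
    - [0, -1, -1.5, 0, 0]

```text
clock: 9.98
position: [546.9, -17.1, 10.8]
tcp_rot: [0.5, 0.501, 0.499, -0.5]
ft_force: [2.6, 0.0, 4.3]
grip_width: 0.334
```

arm_command:
  moves:
    - [0.36, 0, 0, 0, 0]
    - [0.45, 0, 0, 0, 0]
    - [0.5, 0, 0, 0, 0]
    - [0.5, 0, 0, 0, 0]
    - [0.5, -15, 0, 0, 0]

```text
clock: 10.6
position: [544.9, -17.0, 24.7]
tcp_rot: [-0.499, -0.5, -0.5, 0.501]
ft_force: [0.2, -0.6, 0.3]
grip_width: 0.501
```

arm_command:
  moves:
    - [0.5, -35, 0, 0, 0]
    - [0.6, -85, 0, 0, 0]
    - [0.8, -145, 0, 0, 0]
    - [1, -200, 0, 0, 0]
    - [1, -200, 0, 0, 0]

```text
clock: 11.22
position: [548.1, -16.5, 230.8]
tcp_rot: [0.502, 0.502, 0.497, -0.499]
ft_force: [-0.4, 0.0, -0.4]
grip_width: 1.001
```

Run:
```python
from h import *
go(581,283,260,65)
c=cams.get_calibration('wrist');np.savez('w4.npz',**c)
a=cams.read_camera('wrist');b=cams.read_camera('scene')
cv2.imwrite('pics/w4.png',np.hstack([cv2.resize(a,(400,300)),cv2.resize(b[130:310,240:480],(400,300))]))
cv2.imwrite('pics/w4full.png',a);cv2.imwrite('pics/s4.png',b)
```

```text
t=11.22 at [548.1 -16.5 230.8] jaw -0.2 F [-0.4  0.  -0.4] grip 1.00
shift [ -29.2   32.4 -299.6] turn -1.137 rows>= 6.1
```

View pics/w4.png

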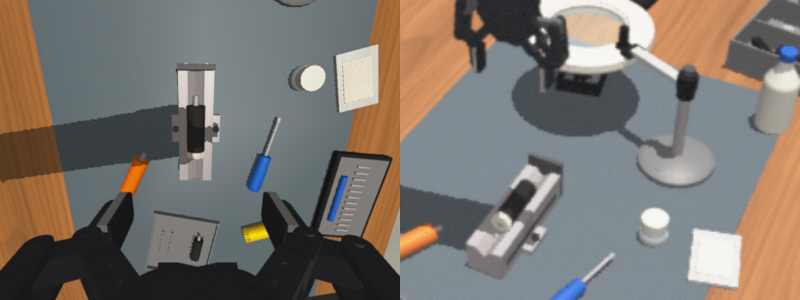

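The roller now lies in the groove with its journal toward the stop (wrist half: stop (197,66), journal tip (196,95), gear (197,157)). Next I'll measure the gap and move to the knob.

arm_command:
  moves:
    - [0.7, 0, 5, -50, -0.17]
    - [0.6, 0, 11, -100, -0.34]
    - [0.6, 0, 16, -150, -0.51]
    - [0.6, 0, 21, -200, -0.68]
    - [0.6, 0, 27, -250, -0.85]

```text
clock: 11.95
position: [573.0, 234.0, 223.8]
tcp_rot: [0.661, 0.248, 0.663, -0.249]
ft_force: [1.3, 0.6, -0.5]
grip_width: 0.599
```

Run:
```python
from h import *
go(578.5,286.5,150,65.7)
c=dict(np.load('w4.npz'));a=cv2.imread('pics/w4full.png',0)
print(a[95:180,313].tolist())
for v,z in((110,70),(113,50),(152,58),(157,58)): print(v,ray('',314,v,z,c).round(1))
```

```text
t=11.95 at [573.  234.  223.8] jaw 48.8 F [ 1.3  0.6 -0.5] grip 0.60
shift [ 73.8  43.3 -30.4] turn -0.294 rows>= 1.6
[133, 133, 134, 134, 135, 131, 121, 102, 98, 102, 104, 104, 104, 104, 105, 95, 70, 54, 78, 113, 131, 134, 132, 132, 133, 135, 135, 135, 135, 136, 139, 139, 138, 139, 139, 138, 139, 139, 140, 138, 141, 143, 144, 138, 137, 136, 137, 137, 137, 137, 136, 137, 137, 137, 137, 138, 132, 120, 152, 187, 193, 192, 191, 190, 190, 191, 190, 190, 190, 188, 187, 189, 187, 167, 116, 58, 37, 43, 44, 45, 44, 43, 44, 45, 45]
110 [547.5  75.8  70. ]
113 [547.5  73.9  50. ]
152 [547.4  38.   58. ]
157 [547.4  33.2  58. ]
```

arm_command:
  moves:
    - [0.6, 0, 22, -15, -0.15]
    - [0.6, 10, 43, -30, -0.294]
    - [0.6, 20, 43, -30, -0.294]
    - [0.6, 35, 43, -30, -0.294]
    - [0.6, 55, 43, -30, -0.294]

```text
clock: 12.58
position: [580.0, 283.6, 168.9]
tcp_rot: [0.691, 0.151, 0.69, -0.152]
ft_force: [0.2, 0.0, -0.5]
grip_width: 0.602
```

Run:
```python
from h import *
go(578.5,286.5,125,65.7)
c=cams.get_calibration('wrist');np.savez('w5.npz',**c)
a=cams.read_camera('wrist');cv2.imwrite('pics/w5.png',a)
g=cv2.cvtColor(a,cv2.COLOR_BGR2GRAY)
import json
for z in(188,160): print(proj('',(580,286,z),c).round(0))
# coarse dark map between the fingers
for v in range(230,420,8): print(v,''.join('#' if g[v,u]<60 else '+' if g[v,u]<140 else '.' for u in range(180,460,4)))
```

```text
t=12.57 at [580.  283.6 168.9] jaw 65.2 F [ 0.2  0.  -0.5] grip 0.60
shift [43.9  2.1 -2.6] turn -0.008 rows>= 0.7
[321. 289.]
[320. 268.]
230 ++++++++++++++++++++++++++++++++++++++++++++++.....+++++++............
238 ++++++++++++++++++++++++++++++++++++++++++++++++++++++++++............
246 ++++++++++++++++++++++++++++++++++######++++++++++++++++++...........+
254 +++++++++++++++++++++++++++++++++#########++++++++++++++++........++++
262 ++++++++++++++++++++++++++++++++###########++++++.++++++++......++++++
270 ++++++++++++++++++++++++++++++++##########++++......++......++++++++++
278 ++++++++++++++++++++++++++++++##############+...........++++++++++++++
286 ++++++++++++++++++++++++++++++###############.....++++++++++++++++++++
294 ++++++++++++++++++++++++++++++###############+#+++++++++++++++++++++++
302 ++++++++++++++++++##++++++++++####+++++++####++++##+++++++++++++++++++
310 +++++++++++###+++###++++++++++####++.....###+++++###+++###++++++++++++
318 ++++++++++###+++####++++++++++++++.......++++++++####+++###+++++++++++
326 +++++++++###+++#####++++++++++++++.......++++++++#####+++###++++++++++
334 ++++++++###+++######++++++++++++++.......++++++++#####++++###+++++++++
342 ++++++####++++######++++++++++++++.......++++++++######++++###++++++++
350 +++#########++#####+++++++++++++++.......+++++++++#####+##########++++
358 ++#################+++++++++++++++.......+++++++++#################+++
366 ##################++++++++++++++++.......++++++++++###################
374 ##################++++++++++++++++.......++++++++++###################
382 #################+++++++++++++++++.......+++++++++++##################
390 ################++++++++++++++++++.......+++++++++++##################
398 ################++++++++++++++++++.......++++++++++++#################
406 #################+++++++++++++++++.......+++++++++++##################
414 #################+++++++++++++++++.......+++++++++++##################
```

Run:
```python
from h import *
g=cv2.cvtColor(cv2.imread('pics/w5.png'),cv2.COLOR_BGR2GRAY)
for v in range(238,318,3): print(v,''.join('0123456789ABCDEFGHIJKLMNOPQ'[g[v,u]//10] for u in range(286,376,2)))
```

```text
238 BBBBBBBBBBBBBBBBBBBBBBBBBBBBBBBBBBBBBBBBBBBBB
241 BBBBBBBBBBBBBBBBBBBAAABBBBBBBBBBBBBBBBBBBBBBB
244 BBBBBBBBBBBBBBBA7422221225ABBBBBBBBBBBBBBBBBB
247 BBBBBBBBBBBBBA412222222222149BBBBBBBBBBBBBBBB
250 BBBBBBBBBBBB822222221221222216BBBBBBBBBBBBBBB
253 BBBBBBBBBBB72122111111211122226BBBBBBBBBBBBBB
256 BBBBBBBBBBB322121112211111222218BBBBBBBBBBBBB
259 BBBBBBBBBB8212111111111112112215BBBBBBBBBBBBB
262 BBBBBBBBBB5222122112111112122215BBBBBBBBBBBCG
265 BBBBBBBBBB7222111122111111121215BBBBBBBBBBBJL
268 BBBBBBBBBB9222111111111121111216BBBBBBBBDHKLL
271 BBBBBBBBBBB62121111112111211115ABBBBBCKLLLLLL
274 BBBBBBBBBBBA422111122222222113ABBBDLIDKLLLLLK
277 BBBBBB83222221211222222222221121212DLLLKKKKKK
280 BBBBBB511122221222222111222222232335JKIKKKKKK
283 ABABBA422222221222222222222222455553IKKKJJJJJ
286 AAAAAA412222211222121222222221455553HJJJJJJJI
289 889AAA512222222222221222222222444445HHHFDBAAA
292 69AAAB5222222212222222222222134444439758AAAAA
295 AAAABB612212222122212212121234444444ABA77AAAA
298 AABBBC712222222212222122112444444444BBBB979AA
301 ABBBBC712222112444444444455444444444BBBBAA698
304 BBBACC7122222378888899999AA963444435CBBBBAA88
307 BBBCCC812222149AAA9AGHHHHGEGC4333435CCBBBBAA6
310 BBBBBCA53322249AAA9FKKJJJJJID555555ACCBBBBBB7
313 BBBBBCCCCB66679AA9BGKKJJJJJIDDDCCCCCCCBBBBBB7
316 BBBBBBCCCB7667DC99DJKKJJJJJIDCCCCCCCCBBBBBBB6
```

Run:
```python
from h import *
c=dict(np.load('w5.npz')); C=np.array([705,231.3])
for u,v,z in((327,259,188),(327,259,152),(327,294,165),(330,330,158),(330,400,158)):
    X=ray('',u,v,z,c); d=X[:2]-C; print(u,v,X.round(1),"r %.1f ang %.1f"%(np.hypot(*d),np.degrees(np.arctan2(d[1],d[0]))))
print(proj('',(705,231.3,188),c))
for n in('top','scene'): print(n,proj(n,(579.7,286,188)),proj(n,(579.7,286,152)),proj(n,(574,291,188)))
g=cv2.cvtColor(cv2.imread('pics/scene0.png'),cv2.COLOR_BGR2GRAY)
for v in range(136,172,1): print(v,''.join('0123456789ABCDEFGHIJKLMNOPQ'[g[v,u]//10] for u in range(360,395)))
g=cv2.cvtColor(cv2.imread('pics/top0.png'),cv2.COLOR_BGR2GRAY)
for v in range(228,252,1): print(v,''.join('0123456789ABCDEFGHIJKLMNOPQ'[g[v,u]//10] for u in range(190,220)))
```

```text
327 259 [566.3 295.6 188. ] r 152.8 ang 155.1
327 259 [579.3 290.9 152. ] r 139.1 ang 154.6
327 294 [594.3 283.7 165. ] r 122.4 ang 154.7
330 330 [620.9 274.  158. ] r 94.3 ang 153.1
330 400 [669.8 252.2 158. ] r 40.9 ang 149.3
[324.12021676 488.47587171]
top [199.09319289 242.99729263] [202.40445272 244.75682395] [197.08119759 245.19084067]
scene [374.15903239 146.35242761] [373.22055384 157.9620746 ] [372.86548267 144.85004049]
136 IIHGGGHKMMMNNOOOOOOOOOOOOOMECEFFFFF
137 IIIIHHFGILMNNNOOOOOOOOOOOOONIGFFFFF
138 IIIIIIHGFGIMMMNOOOOOOOOOOOOONHGFFFF
139 IIIIIIIIHGFGLMMNNOOOOOOOOOOONKGFFFF
140 JIIIIIIIIHHFGKMMLOOOOOOOOOOOONKGFFF
141 JJJJJJIIIHHHFGLMMNOOOOOOOOOOOONHFFF
142 IJJJJJJJJIIIHGJMMNOOOOOOOOOOOONKGFF
143 JJJJJJJJJJIIHGGLLKOOOOOOOOOOOOONHFF
144 JJJJJJJJJJJJIFDILMOOOOOOOOOOOOONIFE
145 JJJJJJJJJJJID879DJOOOOOOOOOOOOONKFE
146 JJJJJJJJKJJF84457FOOOOOOOOOOOOONKFE
147 JJJJJJJJJJJE64445CMOOOOOOOOOOOOOLFF
148 JJJJJJJJJJIE63345EOOOOOOOOOOOOOOMGF
149 JJJJJJJJJJIB53325FOOOOOOOOOOOOONLFF
150 JJJJJJJJJJHB43236GOOOOOOOOOOOOONJFF
151 JJJJJJJJJJIB42326GOOOOOOOOOOOOONJFF
152 JJJJJJJJJJI933336GOOOO
[... 913 characters left out ...]

232 FFFFEEEDB99EKMNNNMKEDEEEEEEEEE
233 JJJIHGFDA7AGLMNNNMHDEEEEEEEEEE
234 LLLLKJIE979EKMMNMKECDEEEEEEEEF
235 MMMMLLJD877AEHKMLGBACDEEEEEEEE
236 MMMMMLHB77789BFHHD889BEEEEFEEE
237 MMMMMLF97777789BC9778ADEEEEEEE
238 NNNMMLF97677777888778CEEEEEEED
239 NNNNMLEA7666777777879CDEEEEEDB
240 NNNNMHB9776677777878DFFEEEEED9
241 NNNMJD9787656678788CIJIGEEEDB8
242 NNNLG9778766667899BHLMLJGEEDA8
243 NNNMG9778865667BEEGLMMMLKHEC98
244 NNNMJC777655669EJLLMNMMMLJGD98
245 NNNNLGA7665557BIMNNNNNNMMLJGB9
246 MNNNMKF9655558ELMNNNNNNNMMLJFC
247 MMMMMMKD86667BHMNNNNNNNNNNMLJF
248 JKKJLMMJECCCDGLMNNNNNNNNNNMMLJ
249 HIIHJKKLJJKKKLNNNNNNNNNNNNNMML
250 FFFGHIIJKLMMMNNNNNNNNNNNNNNNMM
251 DDDEFFGHIJLMMNNNNNNNNNNNNNNNNM
```

arm_command:
  moves:
    - [0.6, 14, 2, -2.5, 0]
    - [0.6, 26, 2, -2.5, 0]
    - [0.6, 36, 2, -2.5, 0]
    - [0.6, 42, 2, -2.5, 0]
    - [0.6, 42, 2, -2.5, 0]

```text
clock: 13.25
position: [578.1, 287.7, 127.9]
tcp_rot: [0.691, 0.151, 0.691, -0.151]
ft_force: [-0.3, 0.3, -0.4]
grip_width: 0.598
```

arm_command:
  moves:
    - [0.3, 0, 0, 0, 0]
    - [0.1, 0, 0, 0, 0]
    - [0.1, 0, 0, 0, 0]
    - [0.1, 0, 0, 0, 0]
  squeeze: 20

```text
clock: 13.75
position: [578.5, 288.4, 128.9]
tcp_rot: [0.691, 0.151, 0.691, -0.15]
ft_force: [0.9, 2.1, 5.9]
grip_width: 0.189
```

arm_command:
  moves:
    - [0.1, 0, -14.5, 0.8, -0.105]
    - [0.1, 0, -28.9, 3, -0.209]
    - [0.1, 0, -42.9, 6.8, -0.314]
    - [0.1, 0, -56.5, 12, -0.419]
    - [0.1, 0, -69.4, 18.6, -0.524]

```text
clock: 14.38
position: [568.6, 216.7, 129.0]
tcp_rot: [0.708, -0.034, 0.705, 0.035]
ft_force: [13.5, 4.3, -3.3]
grip_width: 0.19
```

```bash
cat >> h.py <<'E'
def boom():
    p,R,s=pose(); d=p[:2]-[705,231.3]; print(s['clock'],p.round(1),"r %.1f ang %.2f jaw %.1f"%(np.hypot(*d),np.degrees(np.arctan2(d[1],d[0]))%360,np.degrees(np.arctan2(R[1,1],R[0,1]))),s['ft_force'].round(1),s['grip_width'].round(3))
E
python3 -c "
from h import *
boom()"
```

```text
Traceback (most recent call last):
  File "h.py", line 17, in boom
    p,R,s=pose(); d=p[:2]-[705,231.3]; print(s['clock'],p.round(1),"r %.1f ang %.2f jaw %.1f"%(np.hypot(*d),np.degrees(np.arctan2(d[1],d[0]))%360,np.degrees(np.arctan2(R[1,1],R[0,1]))),s['ft_force'].round(1),s['grip_width'].round(3))
                                                                                                                                                                                                                ^^^^^^^^^^^^^^^^^^^^^
AttributeError: 'float' object has no attribute 'round'
```

arm_command:
  moves:
    - [0.1, 0, -14.5, 1.5, -0.105]
    - [0.1, 0, -28.9, 4, -0.209]
    - [0.1, 0, -42.9, 7.8, -0.314]
    - [0.1, 0, -56.5, 13, -0.419]
    - [0.1, 0, -69.4, 19.6, -0.524]

```text
clock: 15.0
position: [594.5, 151.4, 129.0]
tcp_rot: [0.675, -0.215, 0.671, 0.217]
ft_force: [13.9, 11.3, -4.2]
grip_width: 0.189
```

```bash
sed -i "s/,s\['grip_width'\].round(3))/,s['grip_width'])/" h.py; python3 -c "
from h import *
boom()
c=cams.get_calibration('top'); cv2.imwrite('pics/top5.png',cams.read_camera('top'))
"
```

```text
15.0 [594.5 151.4 129. ] r 136.4 ang 215.88 jaw 125.6 [13.9 11.3 -4.2] 0.18939196965209004
```

arm_command:
  moves:
    - [0.1, 0, -7, 1.5, -0.05]
    - [0.1, 0, -13.5, 2.5, -0.1]
    - [0.1, 0, -18.5, 3.2, -0.134]
    - [0.1, 0, -18.5, 3.2, -0.134]
    - [0.1, 0, -18.5, 3.2, -0.134]

```text
clock: 15.68
position: [606.7, 136.2, 128.9]
tcp_rot: [0.659, -0.26, 0.657, 0.259]
ft_force: [3.7, 0.2, 4.5]
grip_width: 0.188
```

Run:
```python
from h import *
boom()
def hood(im):
    g=cv2.cvtColor(im,cv2.COLOR_BGR2GRAY); hs=cv2.cvtColor(im,cv2.COLOR_BGR2HSV)
    m=((g>185)&(hs[...,1]<60)).astype(np.uint8)
    n,l,st,ce=cv2.connectedComponentsWithStats(m); 
    return m,[(st[i].tolist(),ce[i].round(1)) for i in range(1,n) if st[i,4]>150]
for f in('pics/top0.png',):
    print(hood(cv2.imread(f))[1])
im=cams.read_camera('top'); cv2.imwrite('pics/top6.png',im); print(hood(im)[1])
```

```text
15.675 [606.7 136.2 128.9] r 136.8 ang 224.06 jaw 133.0 [3.7 0.2 4.5] 0.18834808661922733
[([274, 153, 37, 30, 750], array([291.8, 167.5])), ([202, 202, 20, 34, 221], array([211.3, 218.7])), ([145, 233, 83, 83, 3171], array([186. , 276.3])), ([286, 247, 65, 10, 394], array([318.4, 252.9])), ([285, 266, 66, 5, 323], array([317.4, 268. ])), ([272, 418, 78, 38, 1481], array([308.5, 429.6]))]
[([274, 153, 37, 29, 746], array([291.8, 167.5])), ([220, 195, 25, 22, 222], array([231.8, 205.3])), ([275, 217, 76, 58, 1195], array([308.3, 241.8])), ([240, 258, 30, 40, 349], array([251.9, 279.3])), ([272, 418, 60, 34, 821], array([294.4, 427.7]))]
```

arm_command:
  moves:
    - [0.25, 0, 0, 0, 0]
    - [0.4, 0, 0, 0, 0]
    - [0.6, 0, 0, 0, 0]
    - [0.6, 0, 0, 0, 0]
    - [0.6, -15, 0, 0, 0]

```text
clock: 16.35
position: [605.0, 136.1, 142.8]
tcp_rot: [0.657, -0.26, 0.658, 0.26]
ft_force: [0.2, -0.4, -0.0]
grip_width: 0.597
```

arm_command:
  moves:
    - [0.6, -40, 0, 0, 0]
    - [0.6, -90, 0, 0, 0]
    - [0.6, -110, 0, 0, 0]

```text
clock: 16.73
position: [606.2, 137.4, 257.2]
tcp_rot: [0.659, -0.26, 0.656, 0.26]
ft_force: [0.4, 0.8, 0.4]
grip_width: 0.598
```

Run:
```python
from h import *
go(545,-230,240,90)
```

```text
t=16.73 at [606.2 137.4 257.2] jaw 133.1 F [0.4 0.8 0.4] grip 0.60
shift [  16.5 -226.3 -295.9] turn 0.753 rows>= 6.0
```

arm_command:
  moves:
    - [0.8, 0, -37, -49, 0.12]
    - [1, 0, -75, -98, 0.25]
    - [1, 0, -113, -148, 0.37]
    - [1, 0, -150, -197, 0.5]
    - [1, 0, -188, -246, 0.63]

```text
clock: 17.35
position: [553.6, -170.9, 253.6]
tcp_rot: [0.706, -0.042, 0.706, 0.041]
ft_force: [0.9, 1.5, -0.4]
grip_width: 1.001
```

Run:
```python
from h import *
go(545,-230,200,90)
im=cams.read_camera('top'); cv2.imwrite('pics/top7.png',im); cv2.imwrite('pics/scene7.png',cams.read_camera('scene'))
def fit(im,a0,a1):
    # outer edge of hood by radial gradient
    g=cv2.GaussianBlur(cv2.cvtColor(im,cv2.COLOR_BGR2GRAY),(3,3),0).astype(float)
    cx,cy=proj('top',a0[:3]); pts=[]
    for t in np.radians(np.arange(0,360,4)):
        r=np.arange(30,55,.5); v=cv2.remap(g.astype(np.float32),(cx+r*np.cos(t)).astype(np.float32)[None],(cy+r*np.sin(t)).astype(np.float32)[None],cv2.INTER_LINEAR)[0]
        k=np.argmin(np.diff(v)); 
        if np.diff(v)[k]<-8: pts.append((cx+r[k]*np.cos(t),cy+r[k]*np.sin(t)))
    P=np.array(pts)
    for _ in range(6):
        A=np.c_[2*P,np.ones(len(P))]; s=np.linalg.lstsq(A,(P**2).sum(1),rcond=None)[0]; R=np.sqrt(s[2]+s[0]**2+s[1]**2); e=np.abs(np.hypot(*(P-s[:2]).T)-R); P=P[e<max(1,1.5*np.median(e))]
    c=ray('top',s[0],s[1],140); d=c[:2]-[705,231.3]
    print(s[:2].round(1),R.round(1),len(P),c.round(1),"r %.1f ang %.1f"%(np.hypot(*d),np.degrees(np.arctan2(d[1],d[0]))%360))
fit(cv2.imread('pics/top0.png'),(500,323,145),0)
fit(im,(543,75,145),0)
```

```text
t=17.35 at [ 553.6 -170.9  253.6] jaw 96.8 F [ 0.9  1.5 -0.4] grip 1.00
shift [ 53.7 -57.7 -15.5] turn 0.118 rows>= 1.3
[186.  275.1] 41.4 65 [500.2 329.9 140. ] r 227.3 ang 154.3
[281.2 258.3] 41.3 58 [545.3  78.2 140. ] r 221.2 ang 223.8
```

Run:
```python
from h import *
im=cv2.imread('pics/s4.png'); k=6
P=np.array([548.1,-16.5,230.8]); c0=proj('scene',P+[0,0,90]).round().astype(int); x0,y0=c0[0]-42,c0[1]-45
cr=cv2.resize(im[y0:y0+90,x0:x0+84],None,fx=k,fy=k,interpolation=cv2.INTER_CUBIC)
def L(a,b,col):
    A,B=[tuple(int(v) for v in ((proj('scene',P+q)+.5-[x0,y0])*k)) for q in(np.array(a),np.array(b))]; cv2.line(cr,A,B,col,1)
for x in(-70,-57,-43,43,57,70): L((x,0,40),(x,0,160),(0,0,255) if abs(x)==57 else (0,255,255))
for h,col in((52,(0,255,0)),(112,(255,255,0)),(125,(255,0,255)),(149,(255,0,255))): L((-80,0,h),(80,0,h),col)
s=cv2.imread('pics/scene7.png')[130:310,270:420]; s=cv2.resize(s,(290,348))
o=np.zeros((540,800,3),np.uint8);o[:,:504]=cr;o[:348,506:796]=s
cv2.imwrite('pics/geo.png',o)
```

```text
(no output)
```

View pics/geo.png

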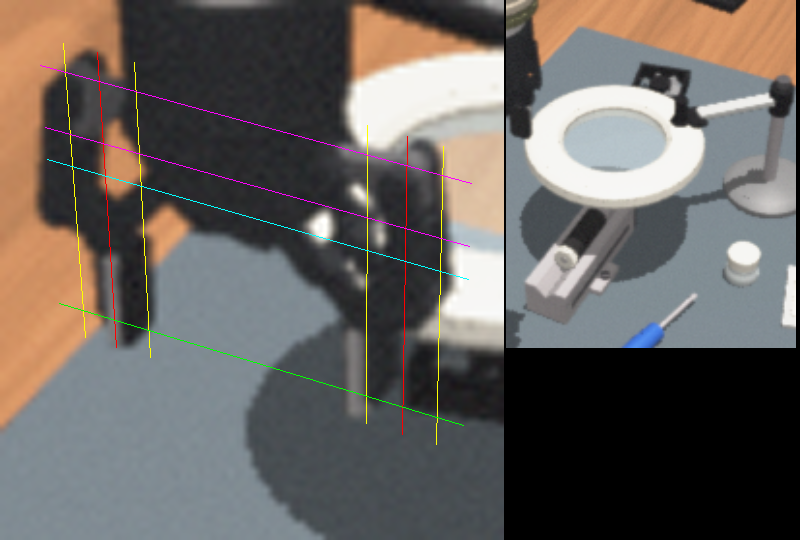

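The left part shows the open gripper: the linkage reaches about ±73 mm at hood height. A vertical hand therefore cannot bring a finger to the seated gear face. The right part shows the hood over the stop and the roller in the groove short of it. A tilted tool is needed, so I'll test whether an out-of-reach pose makes the arm tilt outward, on the +y side and up high.

Run:
```python
from h import *
go(320,420,620,90)
print(manip.get_state()['q'].round(2))
```

```text
t=17.45 at [ 552.5 -177.8  252.6] jaw 96.1 F [-0.4  0.1 -0.3] grip 1.00
shift [-368.4  618.5 -167.9] turn 0.107 rows>= 11.8
[ 1.04  0.38 -1.05  1.45  0.33  1.51  1.68]
```

arm_command:
  moves:
    - [0, -50, 30, -15, 0]
    - [0, -95, 70, -25, 0]
    - [0, -130, 120, -40, 0]
    - [0, -165, 170, -55, 0]
    - [0, -200, 225, -70, 0]

```text
clock: 18.08
position: [458.0, 43.9, 451.8]
tcp_rot: [0.706, -0.044, 0.706, 0.043]
ft_force: [0.6, 1.2, 0.1]
grip_width: -0.004
```

arm_command:
  moves:
    - [0, -40, 48, -15, 0]
    - [0, -80, 96, -30, 0]
    - [0, -120, 145, -45, 0]
    - [0, -160, 195, -60, 0]
    - [0, -200, 245, -75, 0]

```text
clock: 18.7
position: [404.8, 171.9, 545.4]
tcp_rot: [0.706, -0.044, 0.705, 0.042]
ft_force: [0.9, 0.3, -0.1]
grip_width: 0.003
```

Run:
```python
from h import *
go(320,420,700,90)
p,R,s=pose();print(s['q'].round(2),R[:,0].round(3))
```

```text
t=18.70 at [404.8 171.9 545.4] jaw 97.0 F [ 0.9  0.3 -0.1] grip 0.00
shift [-155.6  256.1  -53.6] turn 0.123 rows>= 4.9
[ 0.26  0.05 -0.8   1.07  0.04  2.04  1.17] [ 0.002 -0.003 -1.   ]
```

arm_command:
  moves:
    - [0, -60, 20, 0, 0]
    - [0, -120, 40, 0, 0]
    - [0, -180, 60, 0, 0]
    - [0, -240, 80, 0, 0]
    - [0, -300, 100, 0, 0]

```text
clock: 19.32
position: [406.9, 201.1, 571.7]
tcp_rot: [0.72, -0.038, 0.691, 0.048]
ft_force: [0.2, -0.5, 0.6]
grip_width: 0.005
```

Run:
```python
from h import *
go(320,420,700,90)
p,R,s=pose();print(s['q'].round(3),R.round(3))
```

```text
t=19.32 at [406.9 201.1 571.7] jaw 97.0 F [ 0.2 -0.5  0.6] grip 0.00
shift [-128.1  229.3  -54.1] turn 0.123 rows>= 4.3
[-0.714  0.019  0.153  1.024  0.005  2.056  1.135] [[ 0.04  -0.122  0.992]
 [ 0.017  0.992  0.122]
 [-0.999  0.012  0.042]]
```

arm_command:
  moves:
    - [0, -60, 60, 0, 0]
    - [0, -120, 120, 0, 0]
    - [0, -180, 180, 0, 0]
    - [0, -240, 240, 0, 0]
    - [0, -300, 300, 0, 0]

```text
clock: 19.95
position: [389.4, 318.6, 596.5]
tcp_rot: [0.736, -0.027, 0.673, 0.061]
ft_force: [-1.3, 1.1, 1.0]
grip_width: 0.004
```

Run:
```python
from h import *
go(320,420,700,90)
p,R,s=pose();print(s['q'].round(3),R.round(3))
```

```text
t=19.95 at [389.4 318.6 596.5] jaw 97.3 F [-1.3  1.1  1. ] grip 0.00
shift [-103.6  113.6  -46.6] turn 0.127 rows>= 2.6
[-1.433  0.133  0.804  0.888 -0.099  2.059  1.008] [[ 0.086 -0.127  0.988]
 [ 0.053  0.991  0.123]
 [-0.995  0.042  0.092]]
```

arm_command:
  moves:
    - [0, 30, 0, 0, 0]
    - [0, 60, 0, 0, 0]
    - [0, 60, 0, 0, 0]

```text
clock: 20.32
position: [395.4, 319.2, 534.5]
tcp_rot: [0.735, -0.028, 0.675, 0.06]
ft_force: [-0.1, -0.9, 0.5]
grip_width: 0.001
```

Run:
```python
from h import *
go(320,420,700,90)
p,R,s=pose();print(s['q'].round(3),R[:,0].round(3))
```

```text
t=20.32 at [395.4 319.2 534.5] jaw 97.2 F [-0.1 -0.9  0.5] grip 0.00
shift [-165.8  116.   -47.9] turn 0.126 rows>= 3.3
[-1.491  0.039  0.755  1.104 -0.01   1.915  0.954] [ 0.081  0.051 -0.995]
```

The tilt obtained at the joint-6 limit persists, because each call starts from the pose reached. So I can ratchet a slant, pulling up while at a +y azimuth so it leans toward +y.

arm_command:
  moves:
    - [0, 0, 42, -43, 0]
    - [0, 0, 84, -86, 0]
    - [0, 0, 126, -129, 0]
    - [0, 0, 168, -172, 0]
    - [0, 0, 210, -215, 0]

```text
clock: 20.95
position: [156.3, 502.6, 526.7]
tcp_rot: [0.735, -0.026, 0.674, 0.06]
ft_force: [0.4, 1.1, 0.1]
grip_width: 0.004
```

arm_command:
  moves:
    - [0, -60, 10, -10, 0]
    - [0, -120, 10, -10, 0]

```text
clock: 21.2
position: [136.1, 504.1, 605.8]
tcp_rot: [0.742, -0.012, 0.666, 0.079]
ft_force: [0.7, -0.6, -0.1]
grip_width: -0.002
```

arm_command:
  moves:
    - [0, -60, 0, 0, 0]
    - [0, -120, 0, 0, 0]

```text
clock: 21.45
position: [135.0, 498.5, 649.8]
tcp_rot: [0.748, 0.019, 0.654, 0.111]
ft_force: [0.4, 0.4, -0.3]
grip_width: 0.0
```

arm_command:
  moves:
    - [0, -60, 0, 0, 0]
    - [0, -120, 0, 0, 0]

```text
clock: 21.7
position: [132.3, 498.6, 673.2]
tcp_rot: [0.747, 0.032, 0.65, 0.135]
ft_force: [-2.6, 1.6, -0.4]
grip_width: -0.001
```

```bash
cat >> h.py <<'E'
def st():
    p,R,s=pose();print("t %.2f"%s['clock'],p.round(1),"q",s['q'].round(2),"\nx",R[:,0].round(3),"y",R[:,1].round(3),"z",R[:,2].round(3),"tilt %.1f"%np.degrees(np.arccos(-R[2,0])),"F",s['ft_force'].round(1))
E
python3 -c "
from h import *
st()"
```

```text
t 21.70 [132.3 498.6 673.2] q [-2.21  0.16  1.04  0.72 -0.13  2.06  0.44] 
x [ 0.118  0.244 -0.963] y [-0.161  0.961  0.224] z [0.98  0.128 0.152] tilt 15.7 F [-2.6  1.6 -0.4]
```

arm_command:
  moves:
    - [0, -58, 15, 14, 0]
    - [0, -116, 30, 28, 0]

```text
clock: 21.95
position: [152.1, 495.4, 701.7]
tcp_rot: [0.753, 0.058, 0.639, 0.148]
ft_force: [0.4, 0.3, -0.3]
grip_width: 0.001
```

arm_command:
  moves:
    - [0, -58, 18, 14, 0]
    - [0, -116, 36, 28, 0]

```text
clock: 22.2
position: [158.6, 492.6, 731.3]
tcp_rot: [0.757, 0.079, 0.626, 0.168]
ft_force: [0.8, 0.4, 0.3]
grip_width: -0.002
```

arm_command:
  moves:
    - [0, -56, 22, 14, 0]
    - [0, -112, 44, 28, 0]

```text
clock: 22.45
position: [161.0, 490.8, 760.2]
tcp_rot: [0.761, 0.099, 0.613, 0.188]
ft_force: [-0.5, 0.7, 0.1]
grip_width: -0.001
```

arm_command:
  moves:
    - [0, -54, 26, 14, 0]
    - [0, -108, 52, 28, 0]

```text
clock: 22.7
position: [160.6, 489.3, 788.4]
tcp_rot: [0.764, 0.119, 0.599, 0.208]
ft_force: [0.1, 0.8, -0.2]
grip_width: 0.001
```

```bash
python3 -c "
from h import *
st()"
```

```text
t 22.70 [160.6 489.3 788.4] q [-1.98  0.16  0.89  0.45 -0.17  2.06  0.46] 
x [ 0.196  0.461 -0.865] y [-0.176  0.885  0.432] z [0.965 0.068 0.255] tilt 30.1 F [ 0.1  0.8 -0.2]
```

arm_command:
  moves:
    - [0, -52, 27, 14, 0]
    - [0, -104, 54, 28, 0]

```text
clock: 22.95
position: [158.3, 484.3, 815.9]
tcp_rot: [0.766, 0.138, 0.585, 0.228]
ft_force: [0.2, -0.2, 0.9]
grip_width: 0.003
```

arm_command:
  moves:
    - [0, -50, 30, 14, 0]
    - [0, -100, 60, 28, 0]

```text
clock: 23.2
position: [153.7, 478.9, 842.2]
tcp_rot: [0.768, 0.157, 0.57, 0.246]
ft_force: [0.0, 0.1, 0.6]
grip_width: -0.002
```

arm_command:
  moves:
    - [0, -48, 33, 14, 0]
    - [0, -96, 66, 28, 0]

```text
clock: 23.45
position: [146.9, 473.1, 867.1]
tcp_rot: [0.768, 0.175, 0.556, 0.264]
ft_force: [0.2, 0.7, -0.1]
grip_width: -0.006
```

arm_command:
  moves:
    - [0, -46, 36, 14, 0]
    - [0, -92, 72, 28, 0]

```text
clock: 23.7
position: [138.3, 466.9, 890.4]
tcp_rot: [0.768, 0.192, 0.542, 0.281]
ft_force: [0.4, 0.3, -0.2]
grip_width: 0.004
```

```bash
python3 -c "
from h import *
st()"
```

```text
t 23.70 [138.3 466.9 890.4] q [-1.93  0.18  1.    0.2  -0.33  2.06  0.44] 
x [ 0.254  0.641 -0.724] y [-0.224  0.768  0.601] z [0.941 0.01  0.338] tilt 43.6 F [ 0.4  0.3 -0.2]
```

The slant is now 43.6°, pointing mostly +y. I'll carry it to the start of the push behind the gear, turning +90° so the narrow pad side leads.

```bash
cat >> h.py <<'E'
def sh(*w):
    p,R,s=pose()
    for X in w: d=R.T@(np.array(X)-p); print(X,"shift",d.round(1),"rows %.1f"%(np.linalg.norm(d)/62.5))
E
python3 -c "
from h import *
sh((320,230,700),(500,-50,480),(555,-110,150))"
```

```text
(320, 230, 700) shift [  32.3 -336.9  104.3] rows 5.7
(500, -50, 480) shift [  58.  -724.2  196.5] rows 12.0
(555, -110, 150) shift [ 272.6 -980.8  136. ] rows 16.4
```

arm_command:
  moves:
    - [0, 5, -58, 18, 0]
    - [0, 10, -116, 36, 0]
    - [0, 16, -174, 54, 0]
    - [0, 22, -232, 70, 0]
    - [0, 27, -290, 86, 0]

```text
clock: 24.32
position: [234.8, 344.1, 790.8]
tcp_rot: [0.766, 0.188, 0.546, 0.283]
ft_force: [0.5, 0.7, 0.7]
grip_width: 0.001
```

arm_command:
  moves:
    - [0, 4, -58, 15, 0]
    - [0, 8, -116, 30, 0]
    - [0, 12, -174, 45, 0]
    - [0, 17, -232, 60, 0]
    - [0, 22, -290, 75, 0]

```text
clock: 24.95
position: [300.1, 248.9, 708.4]
tcp_rot: [0.767, 0.178, 0.551, 0.276]
ft_force: [0.4, 0.3, -0.5]
grip_width: -0.001
```

```bash
python3 -c "
from h import *
st();sh((500,-50,480),(540,-130,300))"
```

```text
t 24.95 [300.1 248.9 708.4] q [-1.1  -0.49  0.29  1.26 -0.14  1.68  0.87] 
x [ 0.239  0.62  -0.747] y [-0.228  0.784  0.578] z [0.944 0.032 0.329] tilt 41.6 F [ 0.4  0.3 -0.5]
(500, -50, 480) shift [  33.2 -411.7  104.2] rows 6.8
(540, -130, 300) shift [ 127.7 -587.5   80.2] rows 9.7
```

arm_command:
  moves:
    - [0, 28, -24, 36, 0]
    - [0, 56, -48, 72, 0]
    - [0, 84, -72, 108, 0]
    - [0, 112, -94, 144, 0]
    - [0, 122, -103, 156, 0]

```text
clock: 25.58
position: [500.9, 249.3, 607.0]
tcp_rot: [0.766, 0.178, 0.553, 0.275]
ft_force: [-0.6, -0.2, 0.2]
grip_width: -0.0
```

```bash
python3 -c "
from h import *
st();sh((530,0,480),(555,-130,300))"
```

```text
t 25.57 [500.9 249.3 607. ] q [-1.27 -0.27  0.83  1.31 -0.3   1.49  1.26] 
x [ 0.238  0.617 -0.75 ] y [-0.225  0.786  0.576] z [0.945 0.032 0.326] tilt 41.4 F [-0.6 -0.2  0.2]
(530, 0, 480) shift [ -51.8 -275.6  -21.8] rows 4.5
(555, -130, 300) shift [   8.8 -487.1  -60.9] rows 7.9
```

arm_command:
  moves:
    - [0, -10, -55, -4, 0.17]
    - [0, -21, -110, -9, 0.34]
    - [0, -31, -165, -13, 0.51]
    - [0, -41, -220, -17, 0.68]
    - [0, -51, -274, -22, 0.85]

```text
clock: 26.2
position: [528.3, 0.7, 480.7]
tcp_rot: [0.623, 0.48, 0.617, 0.023]
ft_force: [1.4, 0.1, -0.5]
grip_width: 0.003
```

```bash
python3 -c "
from h import *
st();sh((555,-130,300),(555,-130,150))"
```

```text
t 26.20 [528.3   0.7 480.7] q [-1.15 -0.3   1.28  1.47 -0.41  1.58  0.97] 
x [ 0.238  0.621 -0.747] y [0.564 0.537 0.627] z [ 0.79  -0.571 -0.222] tilt 41.7 F [ 1.4  0.1 -0.5]
(555, -130, 300) shift [  60.2 -168.4  135.9] rows 3.6
(555, -130, 150) shift [ 172.3 -262.4  169.2] rows 5.7
```

arm_command:
  moves:
    - [0, 15, -42, 34, 0.16]
    - [0, 30, -84, 68, 0.32]
    - [0, 45, -126, 102, 0.48]
    - [0, 60, -168, 136, 0.64]
    - [0, 60, -168, 136, 0.755]

```text
clock: 26.82
position: [503.8, -86.4, 321.4]
tcp_rot: [0.418, 0.681, 0.562, -0.214]
ft_force: [0.5, -0.4, 0.5]
grip_width: -0.001
```

```bash
python3 -c "
from h import *
st();sh((562,-110,120),(562,-85,60))"
```

```text
t 26.82 [503.8 -86.4 321.4] q [-1.1  -0.5   1.34  1.76 -0.21  1.36  0.37] 
x [ 0.278  0.586 -0.761] y [ 0.944 -0.019  0.33 ] z [ 0.179 -0.81  -0.559] tilt 40.5 F [ 0.5 -0.4  0.5]
(562, -110, 120) shift [155.6 -11.  142. ] rows 3.4
(562, -85, 60) shift [215.9 -31.3 155.3] rows 4.3
```

arm_command:
  moves:
    - [0, 39, -3, 35, 0]
    - [0, 78, -6, 70, 0]
    - [0, 117, -9, 105, 0]
    - [0, 155, -11, 142, 0]
    - [0, 155, -11, 142, 0]

```text
clock: 27.45
position: [484.3, -54.5, 190.6]
tcp_rot: [0.436, 0.683, 0.543, -0.221]
ft_force: [0.6, 0.0, -0.2]
grip_width: -0.001
```

```bash
python3 -c "
from h import *
st();sh((562,-110,120),(562,-85,60))"
```

```text
t 27.45 [484.3 -54.5 190.6] q [-1.03 -0.5   1.34  2.06 -0.21  1.07  0.49] 
x [ 0.313  0.548 -0.775] y [ 0.934 -0.031  0.355] z [ 0.171 -0.836 -0.522] tilt 39.2 F [ 0.6  0.  -0.2]
(562, -110, 120) shift [48.6 49.3 96.5] rows 1.9
(562, -85, 60) shift [108.9  27.2 106.9] rows 2.5
```

```bash
cat > kin.py <<'E'
import numpy as np
from scipy.optimize import least_squares
from scipy.spatial.transform import Rotation as Ro
D=[([1.302,.333,-.065,1.461,.022,1.35,-.088],[152,-605.8,191.5],[0,0,-1]),
([1.04,.38,-1.05,1.45,.33,1.51,1.68],[552.5,-177.8,252.6],[0,0,-1]),
([.26,.05,-.8,1.07,.04,2.04,1.17],[404.8,171.9,545.4],[.002,-.003,-1]),
([-.714,.019,.153,1.024,.005,2.056,1.135],[406.9,201.1,571.7],[.04,.017,-.999]),
([-1.433,.133,.804,.888,-.099,2.059,1.008],[389.4,318.6,596.5],[.086,.053,-.995]),
([-1.491,.039,.755,1.104,-.01,1.915,.954],[395.4,319.2,534.5],[.081,.051,-.995]),
([-2.21,.16,1.04,.72,-.13,2.06,.44],[132.3,498.6,673.2],[.118,.244,-.963]),
([-1.98,.16,.89,.45,-.17,2.06,.46],[160.6,489.3,788.4],[.196,.461,-.865]),
([-1.93,.18,1.0,.2,-.33,2.06,.44],[138.3,466.9,890.4],[.254,.641,-.724]),
([-1.1,-.49,.29,1.26,-.14,1.68,.87],[300.1,248.9,708.4],[.239,.62,-.747]),
([-1.27,-.27,.83,1.31,-.3,1.49,1.26],[500.9,249.3,607],[.238,.617,-.75]),
([-1.15,-.3,1.28,1.47,-.41,1.58,.97],[528.3,.7,480.7],[.238,.621,-.747]),
([-1.1,-.5,1.34,1.76,-.21,1.36,.37],[503.8,-86.4,321.4],[.278,.586,-.761]),
([-1.03,-.5,1.34,2.06,-.21,1.07,.49],[484.3,-54.5,190.6],[.313,.548,-.775])]
LO=np.array([-2.6,-.5,-1.47,.16,-1.27,.06,-2.6]);HI=np.array([2.6,2.12,1.34,2.42,4.41,2.06,2.6])
ex=np.array([0,0,1.])
def fk(q,d,sg=(-1,-1,-1,-1)):
    z=lambda a:Ro.from_euler('z',a).as_matrix(); y=lambda a:Ro.from_euler('y',a).as_matrix()
    R=z(sg[0]*q[0])@y(q[1]); p=np.array([0,0,d[0]])+R@[d[4],0,d[1]]
    R=R@z(sg[1]*q[2])@y(q[3]); p=p+R@[d[5],0,d[2]]
    R=R@z(sg[2]*q[4])@y(q[5]); p=p+R@[d[6],0,d[3]]
    return p,R@z(sg[3]*q[6])   # third column = tool x
if __name__=="__main__":
    import itertools
    best=[]
    for s in itertools.product((-1,1),repeat=3):
        f=lambda d:np.concatenate([np.r_[(fk(q,d,s+(-1,))[0]-p),(fk(q,d,s+(-1,))[1][:,2]-x)*300] for q,p,x in D])
        r=least_squares(f,[333,400,400,300,0,0,0]); best.append((r.cost,s,r.x.round(1),np.abs(r.fun).max()))
    for b in sorted(best,key=lambda b:b[0])[:3]: print(b)
E
python3 kin.py
```

```text
(np.float64(8604.055302141403), (-1, -1, -1), array([244.9, 468.4, 487. , 392.7, -28.8,   2.1, -26.8]), np.float64(59.43428955503205))
(np.float64(146840.46896455644), (-1, -1, 1), array([259.1, 287.2, 452.5, 137.3,  80.6,  70.2, -24.2]), np.float64(229.81235321716832))
(np.float64(616404.0659148596), (-1, 1, 1), array([ -51.2,  743.1,  709.5,   28.9,  545.4,  196.5, 1029.2]), np.float64(417.95324050225304))
```

```bash
cat > kin2.py <<'E'
from kin import *
z=lambda a:Ro.from_euler('z',a).as_matrix(); y=lambda a:Ro.from_euler('y',a).as_matrix()
def fk2(q,d):
    q=np.asarray(q)+np.r_[d[12:18],0]
    R=z(-q[0]); p=np.array([0,0,d[0]])+R@[d[4],d[5],0]
    R=R@y(q[1]); p=p+R@[d[6],d[7],d[1]]
    R=R@z(-q[2])@y(q[3]); p=p+R@[d[8],d[9],d[2]]
    R=R@z(-q[4])@y(q[5]); p=p+R@[d[10],d[11],d[3]]
    return p,R@z(-q[6])
def fit():
    W=np.r_[np.full(12,300.),np.full(6,.02)]; d0=np.array([245,468,487,393]+[0.]*14)
    f=lambda d:np.concatenate([np.r_[(fk2(q,d)[0]-p),(fk2(q,d)[1][:,2]-x)*300] for q,p,x in D]+[(d-d0)[4:]/W[4:]])
    return least_squares(f,d0)
if __name__=="__main__":
    r=fit(); print(r.cost,r.x.round(3))
    for q,p,x in D: a=fk2(q,r.x); print((a[0]-p).round(0),((a[1][:,2]-x)*100).round(1))
    np.save('d.npy',r.x)
E
python3 kin2.py
```

```text
72.61546750643214 [ 2.57030e+02  4.48071e+02  4.90476e+02  3.80979e+02 -2.28000e-01
 -1.09310e+01 -3.74000e-01 -1.09990e+01  6.27400e+00 -2.18260e+01
 -3.75000e-01 -1.57900e+00  3.00000e-03 -2.00000e-03 -3.00000e-03
 -1.30000e-02  2.00000e-03  1.10000e-02]
[ 0. -1.  1.] [-0.  -0.3  0. ]
[-2.  1. -1.] [-0.7 -0.5  0. ]
[ 2. -1. -1.] [-0.1  0.1  0. ]
[ 0. -1.  1.] [0.4 0.1 0. ]
[ 1. -1.  1.] [0.2 0.1 0. ]
[ 1. -0.  1.] [ 0.3  0.2 -0. ]
[ 5. -2.  2.] [0.4 0.2 0.1]
[-3.  1. -1.] [-0.5  0.1 -0.1]
[-2.  2. -2.] [-0.4 -0.2 -0.4]
[-5.  2. -0.] [-0.4  0.2  0. ]
[-0.  2. -0.] [-0.1  0.2  0.1]
[ 1. -3. -0.] [ 0.2 -0.7 -0.5]
[ 1. -0.  1.] [0.1 0.1 0.1]
[-1.  1. -0.] [-0.3  0.4  0.1]
```

```bash
cat > ik.py <<'E'
from kin2 import *
d=np.load('d.npy'); rng=np.random.default_rng(0); m=.06
def solve(P,x,q0,yv=None):
    f=lambda q:np.r_[(fk2(q,d)[0]-P)/3,(fk2(q,d)[1][:,2]-x)*100]
    return least_squares(f,np.clip(q0,LO+m,HI-m),bounds=(LO+m/2,HI-m/2))
if __name__=="__main__":
    for th in(35,45):
      for az in(45,65,90):
        x=np.array([np.sin(np.radians(th))*np.cos(np.radians(az)),np.sin(np.radians(th))*np.sin(np.radians(az)),-np.cos(np.radians(th))])
        tip=np.array([549,-35,63]); S=[]
        for _ in range(50):
            q0=LO+(HI-LO)*rng.random(7); q0[6]=0; r=solve(tip+39*x,x,q0)
            if r.cost<.02: S.append(r.x[:6])
        S=np.array(S); print(th,az,len(S))
        if len(S): 
            k=[S[0]]
            for s in S:
                if min(np.abs(s-t).max() for t in k)>.8: k.append(s)
            for s in k[:5]: print("  ",s.round(2))
E
python3 ik.py
```

```text
35 45 34
   [ 1.49  0.77 -1.42  2.09  0.43  0.58]
   [-0.    0.23  0.32  2.15 -1.    0.73]
   [ 0.96  0.31 -0.72  2.11 -0.61  0.59]
35 65 36
   [ 0.67  0.38 -0.37  1.96 -0.63  0.87]
   [ 1.41  0.93 -1.4   1.93  0.42  0.85]
   [-0.44  0.51  0.93  2.01 -1.15  1.18]
35 90 33
   [ 1.21  0.95 -1.26  1.71  0.31  1.14]
   [ 0.42  0.5  -0.13  1.75 -0.57  1.17]
   [-0.38  0.7   0.92  1.79 -1.06  1.46]
45 45 27
   [ 1.6   0.94 -1.44  2.14  0.43  0.49]
   [ 0.32  0.28  0.08  2.19 -1.24  0.78]
   [ 1.43  0.59 -1.16  2.14 -0.43  0.46]
45 65 27
   [ 1.5   1.11 -1.44  1.94  0.42  0.84]
   [ 0.46  0.42 -0.04  1.98 -0.96  1.01]
   [ 1.18  0.6  -0.88  1.95 -0.46  0.81]
45 90 31
   [ 0.97  0.73 -0.76  1.68 -0.29  1.16]
   [ 0.05  0.63  0.43  1.73 -0.94  1.42]
```

```bash
cat > sim.py <<'E'
from kin2 import *
d=np.load('d.npy')
qn=np.array([-1.03,-.5,1.34,2.06,-.21,1.07,.49])
X=np.array([.313,.548,-.775]);Y=np.array([.934,-.031,.355]);T=np.c_[X,Y,np.cross(X,Y)]
M=fk2(qn,d)[1].T@T; U,_,V=np.linalg.svd(M); M=U@V
def tool(q): p,R=fk2(q,d); return p,R@M
def err(q,P,R,w):
    p,r=tool(q); return np.r_[P-p,w*Ro.from_matrix(R@r.T).as_rotvec()]
VM=.7*np.array([2.22,2.22,2.79,2.79,3.14,3.14,3.14])/8
def row(q,P,R,lam,w,n,vlim=True):
    p,r=tool(q); dv=P-p; L=np.linalg.norm(dv); P1=p+dv*min(1,62.5/max(L,1e-9)); rv=Ro.from_matrix(R@r.T).as_rotvec(); a=np.linalg.norm(rv)
    R1=Ro.from_rotvec(rv*min(1,.1867/max(a,1e-9))).as_matrix()@r; q0=q.copy()
    for _ in range(n):
        e=err(q,P1,R1,w); J=np.array([(err(q,P1,R1,w)-err(q+h,P1,R1,w))/1e-4 for h in np.eye(7)*1e-4]).T
        q=np.clip(q+J.T@np.linalg.solve(J@J.T+lam*np.eye(6),e),LO,HI)
    dq=q-q0; s=max(1,(np.abs(dq)/VM).max()) if vlim else 1
    return q0+dq/s
def call(q,rows,lam=1.,w=300.,n=10):
    p,r=tool(q)
    for m in rows: q=row(q,p+r@np.array(m[1:4]),r@Ro.from_rotvec([m[4],0,0]).as_matrix(),lam,w,n)
    return q
if __name__=="__main__":
    Q11=np.array([-1.27,-.27,.83,1.31,-.3,1.49,1.26]); print(tool(Q11)[1].round(2))
    c12=[[0,-10,-55,-4,.17],[0,-21,-110,-9,.34],[0,-31,-165,-13,.51],[0,-41,-220,-17,.68],[0,-51,-274,-22,.85]]
    c13=[[0,15,-42,34,.16],[0,30,-84,68,.32],[0,45,-126,102,.48],[0,60,-168,136,.64],[0,60,-168,136,.755]]
    c14=[[0,39,-3,35,0],[0,78,-6,70,0],[0,117,-9,105,0],[0,155,-11,142,0],[0,155,-11,142,0]]
    Q9=np.array([-1.93,.18,1.0,.2,-.33,2.06,.44])
    ca=[[0,5,-58,18,0],[0,10,-116,36,0],[0,16,-174,54,0],[0,22,-232,70,0],[0,27,-290,86,0]]
    cb=[[0,4,-58,15,0],[0,8,-116,30,0],[0,12,-174,45,0],[0,17,-232,60,0],[0,22,-290,75,0]]
    for lam,w,n in((1,300,10),(1,300,1),(1000,300,10),(1000,500,3),(100,150,20)):
        q=call(Q11,c12,lam,w,n);a=q;q=call(q,c13,lam,w,n);b=q;q=call(q,c14,lam,w,n)
        r=call(call(Q9,ca,lam,w,n),cb,lam,w,n)
        print(lam,w,n);[print("  ",v.round(2)) for v in(a,b,q,r)]
    print("logs [-1.15 -0.3 1.28 1.47 -0.41 1.58 0.97] [-1.1 -0.5 1.34 1.76 -0.21 1.36 0.37] [-1.03 -0.5 1.34 2.06 -0.21 1.07 0.49] [-1.1 -.49 .29 1.26 -.14 1.68 .87]")
E
python3 sim.py
```

```text
[[ 0.24 -0.22  0.94]
 [ 0.62  0.78  0.03]
 [-0.75  0.58  0.33]]
1 300 10
   [-1.15 -0.3   1.27  1.48 -0.42  1.57  0.97]
   [-1.38 -0.5   1.34  1.64 -0.12  1.4   0.41]
   [-1.63 -0.5   1.34  1.8  -0.05  1.12  0.34]
   [-1.28 -0.5   0.32  1.56  0.01  1.46  0.77]
1 300 1
   [-1.12 -0.31  1.24  1.49 -0.41  1.57  0.96]
   [-1.24 -0.24  1.34  1.68 -0.5   1.48  0.72]
   [-1.52 -0.09  1.34  1.9  -0.69  1.21  0.87]
   [-2.06 -0.5   0.19  1.45  0.81  1.79  0.05]
1000 300 10
   [-1.15 -0.3   1.27  1.48 -0.42  1.57  0.97]
   [-1.37 -0.5   1.34  1.64 -0.13  1.4   0.41]
   [-1.61 -0.5   1.34  1.81 -0.05  1.11  0.35]
   [-1.09 -0.5   0.37  1.59 -0.07  1.46  1.  ]
1000 500 3
   [-1.15 -0.3   1.27  1.48 -0.42  1.57  0.97]
   [-1.29 -0.38  1.34  1.66 -0.35  1.44  0.61]
   [-1.62 -0.5   1.34  1.82 -0.18  1.13  0.49]
   [-1.79 -0.5   0.28  1.67  0.44  1.5   0.35]
100 150 20
   [-1.15 -0.3   1.27  1.48 -0.42  1.57  0.97]
   [-1.38 -0.5   1.34  1.64 -0.12  1.4   0.41]
   [-1.63 -0.5   1.34  1.8  -0.04  1.12  0.34]
   [-1.12 -0.5   0.32  1.46 -0.08  1.55  0.92]
logs [-1.15 -0.3 1.28 1.47 -0.41 1.58 0.97] [-1.1 -0.5 1.34 1.76 -0.21 1.36 0.37] [-1.03 -0.5 1.34 2.06 -0.21 1.07 0.49] [-1.1 -.49 .29 1.26 -.14 1.68 .87]
```

```bash
cat > plan.py <<'E'
from sim import *
from scipy.optimize import lsq_linear
import sys, multiprocessing as mp
def rowb(q,P,R,lam=1.,w=300.,n=4):
    p,r=tool(q); dv=P-p; L=np.linalg.norm(dv); P1=p+dv*min(1,62.5/max(L,1e-9)); rv=Ro.from_matrix(R@r.T).as_rotvec(); a=np.linalg.norm(rv)
    R1=Ro.from_rotvec(rv*min(1,.1867/max(a,1e-9))).as_matrix()@r; q0=q.copy()
    for _ in range(n):
        e=err(q,P1,R1,w); J=np.array([(e-err(q+h,P1,R1,w))/1e-4 for h in np.eye(7)*1e-4]).T
        dq=J.T@np.linalg.solve(J@J.T+lam*np.eye(6),e)
        if ((q+dq)<LO).any() or ((q+dq)>HI).any():
            dq=lsq_linear(np.r_[J,np.eye(7)],np.r_[e,np.zeros(7)],(LO-q-1e-6,HI-q+1e-6)).x
        q=np.clip(q+dq,LO,HI)
        if np.linalg.norm(e)<.3: break
    dq=q-q0; return q0+dq/max(1,(np.abs(dq)/VM).max())
def leg(q,X,turn,out=None,sp=55.):
    "straight leg to world X with tool turn; calls of 5 rows"
    p,r=tool(q); D0=np.linalg.norm(X-p); N=max(1,int(np.ceil(max(D0/sp,abs(turn)/.16)))); left=turn; zmin=1e9
    for k in range(0,N,5):
        p,r=tool(q); n=min(5,N-k); f=n/(N-k); s=r.T@(X-p)*f; t=left*f; left-=t
        rows=[[0]+(s*(i+1)/n).round(0).tolist()+[round(t*(i+1)/n,3)] for i in range(n)]
        for m in rows: q=rowb(q,p+r@np.array(m[1:4]),r@Ro.from_rotvec([m[4],0,0]).as_matrix()); zmin=min(zmin,low(q))
        if out is not None: out.append((rows,q.copy()))
    return q,zmin
def low(q):
    p,R=tool(q); return min(p[2],(p-300*R[:,0])[2])
GOAL=np.array([562,-80,60.])
def trial(a):
    seed,q0=a; g=np.random.default_rng(seed); q=q0.copy(); n=g.integers(1,4); W=[]
    for _ in range(n): W.append((np.array([g.uniform(150,700),g.uniform(-450,450),g.uniform(380,850)]),g.uniform(-1.5,1.5)))
    W.append((np.array([555,-120,260.]),g.uniform(-1,1)));W.append((GOAL,g.uniform(-.4,.4)))
    try:
        for X,t in W: q,_=leg(q,X,t)
    except Exception: return 1e9,W,q
    p,R=tool(q); tilt=np.degrees(np.arccos(-R[2,0])); az=np.degrees(np.arctan2(R[1,0],R[0,0]))
    return np.linalg.norm(p-GOAL)/5+max(0,42-tilt)*2+abs(R[1,1])*15+max(0,50-az)*.5+3*(np.minimum(q-LO,HI-q)[[1,2,3,4,5]].min()<.05)+2*n,W,q
if __name__=="__main__":
    from station import manip
    q0=np.array(manip.get_state()['q']); np.save('q0.npy',q0); print(q0.round(3),tool(q0)[0].round(1))
    with mp.Pool() as P: res=P.map(trial,[(s,q0) for s in range(int(sys.argv[1]))],chunksize=4)
    res.sort(key=lambda r:r[0])
    import pickle; pickle.dump(res[:20],open('res.pkl','wb'))
    for c,W,q in res[:6]:
        p,R=tool(q); print(round(c,1),[(X.round(0).tolist(),round(t,2)) for X,t in W],"q",q.round(2),"p",p.round(0),"x",R[:,0].round(2),"y",R[:,1].round(2))
E
nproc; export OMP_NUM_THREADS=1; time timeout 400 python3 plan.py 600
```

```text
4
[-1.029 -0.499  1.339  2.058 -0.209  1.065  0.485] [485.5 -56.1 190.9]
2.6 [([160.0, 94.0, 814.0], -0.43), ([555.0, -120.0, 260.0], 0.18), ([562.0, -80.0, 60.0], 0.13)] q [ 0.13  0.4   0.45  1.97 -1.05  1.13  1.37] p [562. -80.  59.] x [ 0.35  0.57 -0.74] y [0.89 0.03 0.45]
3.0 [([214.0, 350.0, 448.0], -1.48), ([555.0, -120.0, 260.0], 0.66), ([562.0, -80.0, 60.0], 0.24)] q [ 0.18  0.63  0.41  1.63 -0.88  1.47  1.01] p [562. -80.  60.] x [ 0.04  0.68 -0.73] y [0.99 0.06 0.11]
3.4 [([169.0, 3.0, 706.0], 0.31), ([555.0, -120.0, 260.0], -0.34), ([562.0, -80.0, 60.0], 0.01)] q [ 0.19  0.36  0.38  2.01 -1.05  1.07  1.26] p [562. -80.  60.] x [ 0.39  0.55 -0.74] y [ 0.91 -0.09  0.42]
4.3 [([167.0, 119.0, 387.0], 0.05), ([444.0, 360.0, 558.0], 0.56), ([555.0, -120.0, 260.0], -0.54), ([562.0, -80.0, 60.0], -0.2)] q [ 0.66  0.46 -0.1   1.88 -0.9   1.12  1.27] p [562. -80.  60.] x [ 0.33  0.66 -0.67] y [ 0.9  -0.02  0.43]
5.9 [([175.0, 346.0, 445.0], -0.21), ([555.0, -120.0, 260.0], 0.15), ([562.0, -80.0, 60.0], 0.32)] q [ 0.35  0.62  0.23  1.66 -0.87  1.43  0.63] p [562. -79.  60.] x [ 0.09  0.73 -0.68] y [ 0.96 -0.25 -0.14]
6.8 [([237.0, 94.0, 549.0], 0.04), ([555.0, -120.0, 260.0], -0.4), ([562.0, -80.0, 60.0], 0.16)] q [ 0.6   0.36 -0.11  1.94 -0.83  0.99  1.3 ] p [562. -80.  60.] x [ 0.34  0.55 -0.76] y [0.87 0.12 0.48]
real	0m26.664s
user	1m44.245s
sys	0m0.135s
```

```bash
cat > leg.py <<'E'
from plan import *
import pickle
from station import manip
def show(*legs):
    q=np.array(manip.get_state()['q']); out=[]
    for X,t in legs: q,_=leg(q,np.array(X,float),t,out)
    for r,qq in out: p,R=tool(qq); print(r,"->",p.round(0),"x",R[:,0].round(2),"y",R[:,1].round(2),"q",qq.round(2))
E
python3 -c "
from leg import *
W=pickle.load(open('res.pkl','rb'))[1][1];print(W)
show(*W)"
```

```text
[(array([213.57760836, 350.0411871 , 448.45965667]), -1.4816024648111845), (array([ 555., -120.,  260.]), 0.6594169411639803), (array([562., -80.,  60.]), 0.2407452818472764)]
[[0, -6.0, -16.0, -47.0, -0.135], [0, -12.0, -32.0, -94.0, -0.269], [0, -18.0, -48.0, -142.0, -0.404], [0, -24.0, -64.0, -189.0, -0.539], [0, -30.0, -81.0, -236.0, -0.673]] -> [384. 103. 284.] x [ 0.31  0.54 -0.78] y [0.7  0.42 0.57] q [-0.07 -0.5   0.2   2.2  -0.56  1.21  0.91]
[[0, -8.0, 13.0, -55.0, -0.135], [0, -16.0, 26.0, -110.0, -0.269], [0, -24.0, 40.0, -165.0, -0.404], [0, -31.0, 53.0, -220.0, -0.539], [0, -39.0, 66.0, -275.0, -0.673]] -> [306. 213. 280.] x [ 0.09  0.72 -0.69] y [0.58 0.53 0.62] q [ 0.09 -0.46 -0.03  2.26 -0.84  1.38  1.17]
[[0, -26.0, 123.0, -199.0, -0.135]] -> [282. 260. 280.] x [ 0.04  0.68 -0.73] y [0.53 0.61 0.6 ] q [-0.1  -0.49 -0.04  2.26 -0.79  1.31  1.05]
[[0, -26.0, -11.0, 44.0, 0.073], [0, -52.0, -22.0, 87.0, 0.147], [0, -78.0, -33.0, 131.0, 0.22], [0, -104.0, -44.0, 174.0, 0.293], [0, -130.0, -55.0, 218.0, 0.366]] -> [434.  49. 269.] x [ 0.04  0.68 -0.73] y [0.8  0.42 0.44] q [ 0.07  0.    0.3   1.9  -0.71  1.54  1.14]
[[0, -26.0, 5.0, 45.0, 0.073], [0, -52.0, 11.0, 89.0, 0.147], [0, -78.0, 16.0, 134.0, 0.22], [0, -104.0, 21.0, 179.0, 0.293]] -> [ 555. -120.  260.] x [ 0.04  0.68 -0.73] y [0.94 0.23 0.26] q [ 0.23  0.46  0.43  1.42 -0.8   1.77  1.04]
[[0, 43.0, -9.0, 25.0, 0.06], [0, 87.0, -18.0, 50.0, 0.12], [0, 130.0, -28.0, 76.0, 0.181], [0, 173.0, -37.0, 101.0, 0.241]] -> [562. -80.  60.] x [ 0.04  0.68 -0.73] y [0.99 0.06 0.11] q [ 0.18  0.63  0.41  1.63 -0.88  1.47  1.01]
```

arm_command:
  moves:
    - [0, -6, -16, -47, -0.135]
    - [0, -12, -32, -94, -0.27]
    - [0, -18, -48, -142, -0.404]
    - [0, -24, -64, -189, -0.539]
    - [0, -30, -81, -236, -0.673]

```text
clock: 28.08
position: [389.5, 78.0, 292.6]
tcp_rot: [0.6, 0.552, 0.574, -0.072]
ft_force: [-0.4, -0.6, 1.6]
grip_width: 0.0
```

```bash
export OMP_NUM_THREADS=1; python3 -c "
from h import *
st()"; python3 plan.py 400; python3 -c "
from leg import *
show((555,-120,260),.33,) if 0 else show(((555,-120,260),.5),((562,-80,60),.2))"
```

```text
t 28.07 [389.5  78.  292.6] q [-0.06 -0.5   0.26  2.18 -0.56  1.22  0.91] 
x [ 0.33   0.547 -0.769] y [0.721 0.38  0.58 ] z [ 0.609 -0.746 -0.269] tilt 39.7 F [-0.4 -0.6  1.6]
[-0.059 -0.5    0.257  2.185 -0.556  1.224  0.911] [389.8  77.6 292.4]
5.2 [([174.0, -432.0, 774.0], 0.26), ([274.0, 227.0, 504.0], -0.24), ([555.0, -120.0, 260.0], -0.1), ([562.0, -80.0, 60.0], 0.36)] q [ 0.78  0.33 -0.29  2.02 -0.87  0.88  1.35] p [562. -80.  60.] x [ 0.43  0.52 -0.74] y [0.84 0.08 0.54]
5.8 [([632.0, 411.0, 827.0], 0.02), ([555.0, -120.0, 260.0], 0.2), ([562.0, -80.0, 60.0], -0.16)] q [-0.01  0.46  0.64  1.97 -1.13  1.22  1.7 ] p [562. -80.  60.] x [ 0.35  0.59 -0.73] y [0.78 0.24 0.58]
6.6 [([369.0, 114.0, 507.0], -0.29), ([555.0, -120.0, 260.0], 0.58), ([562.0, -80.0, 60.0], 0.18)] q [ 0.42  0.35  0.08  1.95 -0.88  1.02  1.17] p [562. -80.  60.] x [ 0.34  0.54 -0.77] y [ 0.92 -0.    0.4 ]
6.7 [([326.0, -39.0, 380.0], 0.38), ([555.0, -120.0, 260.0], -0.21), ([562.0, -80.0, 60.0], 0.32)] q [ 0.17  0.37  0.38  1.96 -0.98  1.09  1.22] p [562. -80.  60.] x [ 0.34  0.54 -0.77] y [ 0.92 -0.02  0.
[... 211 characters left out ...]

7.0 [([438.0, 224.0, 464.0], 0.24), ([555.0, -120.0, 260.0], -0.05), ([562.0, -80.0, 60.0], 0.31)] q [ 0.13  0.37  0.43  1.96 -0.99  1.1   1.22] p [562. -80.  60.] x [ 0.34  0.54 -0.77] y [ 0.92 -0.03  0.38]
[[0, -5.0, 5.0, 51.0, 0.1], [0, -11.0, 10.0, 103.0, 0.2], [0, -16.0, 15.0, 154.0, 0.3], [0, -21.0, 20.0, 206.0, 0.4], [0, -27.0, 25.0, 257.0, 0.5]] -> [ 555. -120.  260.] x [ 0.34  0.54 -0.77] y [ 0.92 -0.03  0.38] q [ 0.03  0.16  0.6   1.75 -0.8   1.4   0.92]
[[0, 44.0, -18.0, 17.0, 0.05], [0, 89.0, -36.0, 35.0, 0.1], [0, 133.0, -54.0, 52.0, 0.15], [0, 178.0, -71.0, 70.0, 0.2]] -> [562. -80.  60.] x [ 0.34  0.54 -0.77] y [ 0.94 -0.19  0.28] q [ 0.04  0.39  0.54  1.97 -1.03  1.13  1.05]
```

arm_command:
  moves:
    - [0, -8, 13, -55, -0.135]
    - [0, -16, 26, -110, -0.27]
    - [0, -24, 40, -165, -0.404]
    - [0, -31, 53, -220, -0.539]
    - [0, -39, 66, -275, -0.673]

```text
clock: 28.7
position: [372.2, 188.2, 312.5]
tcp_rot: [0.665, 0.432, 0.608, 0.032]
ft_force: [1.0, 2.2, 0.4]
grip_width: 0.002
```

```bash
python3 -c "
from h import *
st()
from leg import *
show(((434,50,300),.35),((555,-120,260),.4),((560,-85,60),.3))"
```

```text
t 28.70 [372.2 188.2 312.5] q [ 0.38 -0.5  -0.29  2.14 -0.8   1.32  1.21] 
x [ 0.258  0.568 -0.781] y [0.483 0.625 0.614] z [ 0.837 -0.536 -0.113] tilt 38.6 F [1.  2.2 0.4]
[[0, -18.0, -21.0, 42.0, 0.117], [0, -35.0, -42.0, 85.0, 0.233], [0, -53.0, -63.0, 127.0, 0.35]] -> [434.  51. 300.] x [ 0.26  0.57 -0.78] y [0.74 0.4  0.54] q [ 0.52 -0.24 -0.15  2.   -0.72  1.39  1.13]
[[0, -8.0, -0.0, 53.0, 0.1], [0, -17.0, -1.0, 105.0, 0.2], [0, -25.0, -1.0, 158.0, 0.3], [0, -33.0, -1.0, 210.0, 0.4]] -> [ 555. -119.  260.] x [ 0.26  0.57 -0.78] y [0.92 0.09 0.38] q [ 0.59  0.22 -0.04  1.64 -0.67  1.42  0.91]
[[0, 44.0, -17.0, 18.0, 0.075], [0, 89.0, -34.0, 36.0, 0.15], [0, 133.0, -51.0, 55.0, 0.225], [0, 177.0, -68.0, 73.0, 0.3]] -> [560. -85.  60.] x [ 0.26  0.57 -0.78] y [ 0.96 -0.15  0.21] q [ 0.55  0.4  -0.06  1.87 -0.76  1.08  0.85]
```

arm_command:
  moves:
    - [0, -18, -21, 42, 0.117]
    - [0, -35, -42, 85, 0.233]
    - [0, -53, -63, 127, 0.35]

```text
clock: 29.08
position: [433.0, 55.6, 298.1]
tcp_rot: [0.579, 0.536, 0.609, -0.075]
ft_force: [0.0, 0.8, 0.7]
grip_width: -0.003
```

arm_command:
  moves:
    - [0, -8, 0, 53, 0.1]
    - [0, -17, -1, 105, 0.2]
    - [0, -25, -1, 158, 0.3]
    - [0, -33, -1, 210, 0.4]

```text
clock: 29.58
position: [556.4, -113.2, 256.7]
tcp_rot: [0.461, 0.641, 0.582, -0.195]
ft_force: [0.6, -0.0, 1.1]
grip_width: -0.003
```

arm_command:
  moves:
    - [0, 44, -17, 18, 0.05]
    - [0, 89, -34, 36, 0.1]
    - [0, 133, -51, 55, 0.15]
    - [0, 177, -68, 73, 0.19]
    - [0, 177, -68, 73, 0.19]

```text
clock: 30.2
position: [555.2, -76.3, 54.1]
tcp_rot: [0.397, 0.68, 0.564, -0.249]
ft_force: [-0.6, -0.5, 0.6]
grip_width: 0.003
```

Run:
```python
from h import *
st(); p,R,s=pose(); tip=p-39*R[:,0]; print("tip",tip.round(1))
im=cams.read_camera('scene'); cv2.imwrite('pics/scene8.png',im); cv2.imwrite('pics/top8.png',cams.read_camera('top'));cv2.imwrite('pics/w8.png',cams.read_camera('wrist'))
# target: tip centre (550,-106,64)
T=np.array([551,-106,65.5]); print("to low start",(R.T@(T-tip)).round(1),"per 10mm +y",(R.T@[0,10,0]).round(2))
k=5;u=proj('scene',tip).round().astype(int);x0,y0=u[0]-60,u[1]-70
cr=cv2.resize(im[y0:y0+110,x0:x0+120],None,fx=k,fy=k,interpolation=cv2.INTER_CUBIC)
for X,c in((tip,(0,0,255)),((547,-62.5,58),(0,255,0)),((545,78-113,128),(255,255,0))):
    v=((proj('scene',X)+.5-[x0,y0])*k).astype(int); cv2.circle(cr,tuple(v.tolist()),3,c,-1)
cv2.imwrite('pics/fin.png',cr)
```

```text
t 30.20 [555.2 -76.3  54.1] q [ 0.56  0.4  -0.09  1.87 -0.74  1.07  0.94] 
x [ 0.241  0.57  -0.786] y [ 0.964 -0.05   0.26 ] z [ 0.109 -0.82  -0.561] tilt 38.2 F [-0.6 -0.5  0.6]
tip [545.8 -98.5  84.8]
to low start [12.1  0.3 17.5] per 10mm +y [ 5.7 -0.5 -8.2]
```

arm_command:
  moves:
    - [0, 6, 0, 7, 0]
    - [0, 11, 0, 12, 0]
    - [0, 14, 0, 15, 0]
    - [0, 16, 0, 18, 0]
    - [0, 16, 0, 18, 0]

```text
clock: 30.98
position: [563.7, -84.3, 34.4]
tcp_rot: [0.399, 0.681, 0.561, -0.248]
ft_force: [0.3, -0.5, 0.3]
grip_width: -0.002
```

arm_command:
  moves:
    - [0, 4, -0.4, -5.7, 0]
    - [0, 8, -0.8, -11.5, 0]
    - [0, 12, -1.2, -17.2, 0]
    - [0, 16, -1.6, -23, 0]
    - [0, 18, -1.8, -26, 0]

```text
clock: 31.6
position: [563.6, -51.8, 34.7]
tcp_rot: [0.4, 0.681, 0.561, -0.248]
ft_force: [0.3, 0.2, 1.2]
grip_width: 0.002
```

Run:
```python
from h import *
st(); p,R,s=pose(); print("tip",(p-39*R[:,0]).round(1))
```

```text
t 31.60 [563.6 -51.8  34.7] q [ 0.53  0.42 -0.11  1.9  -0.77  1.    0.95] 
x [ 0.247  0.567 -0.786] y [ 0.963 -0.051  0.266] z [ 0.111 -0.822 -0.558] tilt 38.2 F [0.3 0.2 1.2]
tip [553.9 -74.   65.3]
```

arm_command:
  moves:
    - [0, 2.4, -0.8, 1.7, 0]
    - [0, 3.5, -0.9, 0, 0]
    - [0, 4.6, -1, -1.6, 0]
    - [0, 5.7, -1.1, -3.2, 0]
    - [0, 6.8, -1.2, -4.9, 0]

```text
clock: 32.22
position: [563.8, -45.3, 31.6]
tcp_rot: [0.4, 0.681, 0.561, -0.248]
ft_force: [0.6, -1.5, 0.1]
grip_width: 0.002
```

arm_command:
  moves:
    - [0, 1.1, -0.1, -1.6, 0]
    - [0, 2.3, -0.2, -3.3, 0]
    - [0, 3.4, -0.3, -4.9, 0]
    - [0, 4.6, -0.4, -6.6, 0]
    - [0, 5.7, -0.5, -8.2, 0]

```text
clock: 32.85
position: [563.7, -34.5, 31.6]
tcp_rot: [0.4, 0.681, 0.561, -0.248]
ft_force: [-1.2, -1.8, 0.1]
grip_width: -0.001
```

Run:
```python
from h import *
st(); p,R,s=pose(); tip=p-39*R[:,0]; print("tip",tip.round(1))
im=cams.read_camera('scene'); cv2.imwrite('pics/scene9.png',im)
k=5;u=proj('scene',tip).round().astype(int);x0,y0=u[0]-55,u[1]-75
cr=cv2.resize(im[y0:y0+110,x0:x0+120],None,fx=k,fy=k,interpolation=cv2.INTER_CUBIC)
for X,c in((tip,(0,0,255)),):
    v=((proj('scene',X)+.5-[x0,y0])*k).astype(int); cv2.circle(cr,tuple(v.tolist()),2,c,-1)
cv2.imwrite('pics/fin9.png',cr)
```

```text
t 32.85 [563.7 -34.5  31.6] q [ 0.51  0.41 -0.13  1.92 -0.78  0.97  0.94] 
x [ 0.248  0.567 -0.786] y [ 0.962 -0.051  0.266] z [ 0.111 -0.822 -0.558] tilt 38.2 F [-1.2 -1.8  0.1]
tip [554.  -56.6  62.3]
```

View pics/fin9.png

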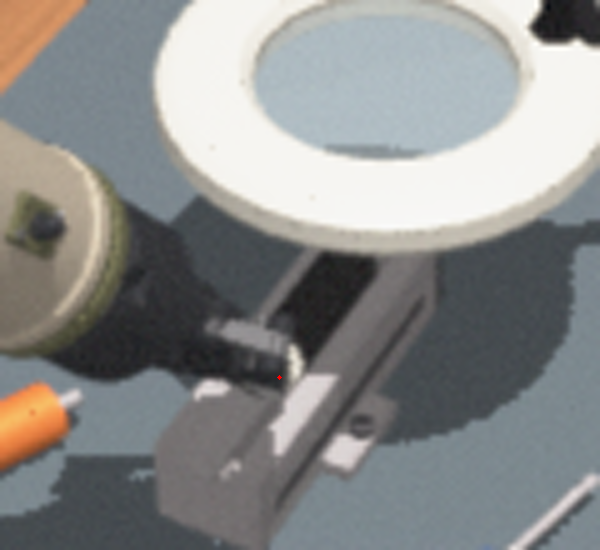

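The picture shows the fingertips on the white gear at (290,370), the roller partly under the rim, and the hand well clear of the hood. I'll continue gently.

arm_command:
  moves:
    - [0, 1.1, -0.1, -1.6, 0]
    - [0, 2.3, -0.2, -3.3, 0]
    - [0, 3.4, -0.3, -4.9, 0]
    - [0, 4.6, -0.4, -6.6, 0]
    - [0, 5.7, -0.5, -8.2, 0]

```text
clock: 33.52
position: [563.7, -24.5, 31.6]
tcp_rot: [0.4, 0.681, 0.561, -0.248]
ft_force: [0.9, -2.7, -0.1]
grip_width: 0.004
```

arm_command:
  moves:
    - [0, 0.9, -0.1, -1.3, 0]
    - [0, 1.8, -0.2, -2.6, 0]
    - [0, 2.7, -0.2, -3.9, 0]
    - [0, 3.6, -0.3, -5.3, 0]
    - [0, 4.5, -0.4, -6.6, 0]

```text
clock: 34.15
position: [563.6, -16.5, 31.6]
tcp_rot: [0.4, 0.681, 0.561, -0.248]
ft_force: [-0.1, -3.3, -0.4]
grip_width: 0.006
```

arm_command:
  moves:
    - [0, 0.4, 0, -0.6, 0]
    - [0, 0.9, 0, -1.2, 0]
    - [0, 1.3, -0.1, -1.8, 0]
    - [0, 1.7, -0.1, -2.4, 0]

```text
clock: 34.65
position: [563.7, -13.7, 31.6]
tcp_rot: [0.4, 0.681, 0.561, -0.248]
ft_force: [0.4, -2.5, 0.3]
grip_width: 0.004
```

arm_command:
  moves:
    - [0, 0.3, 0, -0.4, 0]
    - [0, 0.6, 0, -0.8, 0]
    - [0, 0.6, 0, -0.8, 0]

```text
clock: 35.02
position: [563.8, -12.6, 31.6]
tcp_rot: [0.4, 0.681, 0.561, -0.248]
ft_force: [-0.1, -2.8, 0.5]
grip_width: -0.005
```

arm_command:
  moves:
    - [0, 0.3, 0, -0.4, 0]
    - [0, 0.6, 0, -0.8, 0]
    - [0, 0.6, 0, -0.8, 0]

```text
clock: 35.4
position: [563.9, -11.7, 31.6]
tcp_rot: [0.4, 0.681, 0.561, -0.248]
ft_force: [-0.5, -3.0, 0.7]
grip_width: -0.001
```

arm_command:
  moves:
    - [0, 0.3, 0, -0.4, 0]
    - [0, 0.6, 0, -0.8, 0]
    - [0, 0.6, 0, -0.8, 0]

```text
clock: 35.78
position: [563.9, -10.6, 31.5]
tcp_rot: [0.4, 0.681, 0.561, -0.248]
ft_force: [0.0, -3.4, 0.7]
grip_width: -0.0
```

arm_command:
  moves:
    - [0, 0.3, 0, -0.4, 0]
    - [0, 0.6, 0, -0.8, 0]
    - [0, 0.6, 0, -0.8, 0]

```text
clock: 36.15
position: [564.0, -10.1, 31.5]
tcp_rot: [0.4, 0.681, 0.561, -0.248]
ft_force: [-1.0, -5.1, 1.2]
grip_width: -0.001
```

arm_command:
  moves:
    - [0, 0.3, 0, -0.4, 0]
    - [0, 0.6, 0, -0.8, 0]
    - [0, 0.6, 0, -0.8, 0]

```text
clock: 36.52
position: [564.1, -10.0, 31.4]
tcp_rot: [0.4, 0.681, 0.56, -0.248]
ft_force: [-1.8, -7.5, 3.4]
grip_width: -0.002
```

arm_command:
  moves:
    - [0, 0.3, 0, -0.4, 0]
    - [0, 0.6, 0, -0.8, 0]
    - [0, 0.6, 0, -0.8, 0]

```text
clock: 36.9
position: [564.3, -9.8, 31.4]
tcp_rot: [0.4, 0.682, 0.56, -0.249]
ft_force: [-3.7, -10.4, 4.6]
grip_width: -0.003
```

Advance stopped while the force climbed from 3 to 10 N, so the journal is seated against the stop. I'll back out along −y, then check.

arm_command:
  moves:
    - [0, -1.5, 0, 2.2, 0]
    - [0, -6, 0.5, 8, 0]
    - [0, -17, 1.5, 25, 0]
    - [0, -34, 3, 49, 0]
    - [0, -51, 4, 70, 0]

```text
clock: 37.52
position: [562.8, -96.4, 33.3]
tcp_rot: [0.399, 0.681, 0.561, -0.248]
ft_force: [0.9, -0.6, 0.0]
grip_width: 0.003
```

arm_command:
  moves:
    - [0, -50, 0, 20, 0]
    - [0, -100, 0, 40, 0]
    - [0, -150, 0, 60, 0]
    - [0, -200, 0, 80, 0]
    - [0, -200, 0, 80, 0]

```text
clock: 38.15
position: [521.2, -279.7, 147.4]
tcp_rot: [0.401, 0.682, 0.558, -0.25]
ft_force: [-0.1, 0.2, -0.2]
grip_width: 0.002
```

Run:
```python
from h import *
st()
im=cams.read_camera('top'); sc=cams.read_camera('scene'); cv2.imwrite('pics/topE.png',im); cv2.imwrite('pics/sceneE.png',sc)
def fit(im,X):
    g=cv2.GaussianBlur(cv2.cvtColor(im,cv2.COLOR_BGR2GRAY),(3,3),0).astype(np.float32); cx,cy=proj('top',X); pts=[]
    for t in np.radians(np.arange(0,360,4)):
        r=np.arange(30,55,.5); v=cv2.remap(g,(cx+r*np.cos(t)).astype(np.float32)[None],(cy+r*np.sin(t)).astype(np.float32)[None],cv2.INTER_LINEAR)[0]
        k=np.argmin(np.diff(v))
        if np.diff(v)[k]<-8: pts.append((cx+r[k]*np.cos(t),cy+r[k]*np.sin(t)))
    P=np.array(pts)
    for _ in range(6):
        A=np.c_[2*P,np.ones(len(P))]; s=np.linalg.lstsq(A,(P**2).sum(1),rcond=None)[0]; R=np.sqrt(s[2]+s[0]**2+s[1]**2); e=np.abs(np.hypot(*(P-s[:2]).T)-R); P=P[e<max(1,1.5*np.median(e))]
    print("hood",s[:2].round(1),R.round(1),ray('top',s[0],s[1],140).round(1))
fit(cv2.imread('pics/top7.png'),(543,75,145)); fit(im,(543,75,145))
# gear white blob along the groove in the scene image: project axis points
for f in('pics/scene7.png','pics/sceneE.png'):
    a=cv2.cvtColor(cv2.imread(f),cv2.COLOR_BGR2GRAY)
    print(f,[(y,int(a[int(round(v)),int(round(u))])) for y in range(-90,0,4) for u,v in [proj('scene',(547,y,68))]])
a=cv2.imread('pics/top0.png').astype(int);b=im.astype(int); df=(np.abs(a-b).max(2)>45).astype(np.uint8); n,l,s,c=cv2.connectedComponentsWithStats(df)
print([s[i].tolist() for i in range(1,n) if s[i,4]>25])
```

```text
t 38.15 [ 521.2 -279.7  147.4] q [ 0.76  0.48  0.05  1.53 -0.64  1.44  1.01] 
x [ 0.252  0.562 -0.788] y [ 0.962 -0.056  0.268] z [ 0.106 -0.826 -0.554] tilt 38.0 F [-0.1  0.2 -0.2]
hood [281.2 258.3] 41.3 [545.3  78.2 140. ]
hood [281.1 258.3] 41.4 [545.4  78.4 140. ]
pics/scene7.png [(-90, 199), (-86, 184), (-82, 143), (-78, 153), (-74, 134), (-70, 138), (-66, 160), (-62, 186), (-58, 241), (-54, 243), (-50, 168), (-46, 61), (-42, 58), (-38, 60), (-34, 45), (-30, 38), (-26, 41), (-22, 38), (-18, 35), (-14, 38), (-10, 40), (-6, 41), (-2, 41)]
pics/sceneE.png [(-90, 197), (-86, 200), (-82, 199), (-78, 199), (-74, 199), (-70, 198), (-66, 196), (-62, 189), (-58, 180), (-54, 119), (-50, 119), (-46, 136), (-42, 145), (-38, 143), (-34, 132), (-30, 151), (-26, 155), (-22, 160), (-18, 153), (-14, 122), (-10, 45), (-6, 34), (-2, 32)]
[[224, 198, 101, 108, 3811], [202, 201, 21, 35, 237], [227, 216, 7, 11, 46], [144, 229, 96, 93, 4511], [286, 251, 20, 6, 112], [331, 253, 309, 227, 29107], [285, 265, 19, 6, 95], [482, 274, 8, 18, 32], [393, 279, 31, 15, 260], [270, 447, 17, 29, 157], [291, 451, 24, 21, 202], [301, 459, 29, 21, 281], [274, 472, 14, 8, 66]]
```

```bash
python3 -c "
from station import job_done
print(job_done())"
```

```text
the job is handed in; nothing more can be done
None
```

The roller is seated against the stop, the magnifier's lens is over the stop's face, and I handed the job in at about 38 s. I got no verdict back.

**What I did, in order**
1. Took the black geared roller from the tray and laid it in the groove, journal toward the stop. The journal end measured about 37–38 mm short of it. Contact while lowering peaked at about 14 N, and I eased that off before letting go.
2. Gripped the knob, swung the magnifier round and let go of it.
3. Pushed the gear face with shut fingers at about a 38° slant until the journal touched the stop, then backed away.

**Last checks**
- **Seating:** the push took about 2–3.5 N while sliding. It then climbed to 10 N with almost no advance. In the scene picture the gear moved about 37 mm, which matches the starting gap.
- **Lens:** by the hood's outline in the top picture it sits at (545, 78) mm, about 3 mm from the stop face at about (546, 75). That reading was the same before and after the push, so the hood was not knocked.
- **Robot:** it was clear of everything, with force near zero at hand-in.

**What disagreed or stayed unchecked**
- **Fingertips:** the real tips were about 40 mm short of the reported TCP, so the first two grasp attempts closed in air above the roller. I worked from the measured offset after that.
- **Slant:** the move command cannot tilt the tool, so I got the slant by driving the arm against its joint limits at height, away from the bench.
- **Hood outline:** the fitted radius came out a few pixels small (41 against about 45), so the lens position is good to a few millimetres only.
- **Other items:** I compared first and last top pictures only roughly. The large changes fit the items I moved plus the arm and shadows, but one small change near the paper cup I assumed was shadow. I had no picture views left to look.

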